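Build the sieve stack on the shaker

ROBOT

A 6-joint arm with a two-finger parallel gripper is mounted at the origin on a cart in front of the work surface, level with it; the furniture and walls round the work are solid. World frame = base frame: x ahead of the robot, y to its left, z up, the work surface at z = 0. Lengths are in m, angles in rad, forces in N, time in s.
With the tool pointing down it reaches from about 0.375 to 0.975 m from the base axis. Payload 3.8 kg.
Tool frame: the origin (TCP) lies between the finger pads; the fingertips stand bot.tcp_to_tips ahead of it and the grasp point (between the pads) lies 3 mm ahead of it (bot.tcp_to_tips is the distance from the TCP to the fingertips, in m); z points along the fingers, y is the direction in which the jaws open and shut (so a half turn about z gives the same grasp; the last joint's range is limited). The gripper opens to 88 mm and grips with 3 to 60 N. Pads are 18 mm wide; open, the fingers measure 123 mm over their backs; the gripper's body (75 mm by 187 mm) begins 45 mm behind the grasp point.
Start: joints at [-1.334, 0.264, 1.604, -0, 1.274, -0.037], TCP at [0.183, -0.65, 0.261] pointing down, gripper open.
Joint ranges: [-2.63, 2.63], [-0.94, 2.18], [0.31, 2.57], [-1.31, 4.45], [0, 2.66], [-2.55, 2.55]. Speed limits (rad/s): [2.57, 2.57, 3.14, 3.14, 3.14, 3.14].

INTERFACE

Orientations are given as [roll, pitch, yaw] about the fixed x, y, z axes, in that order (R = Rz(yaw) Ry(pitch) Rx(roll)).
In Python, from cell import bot, viewer gives the robot as it stands. The module is installed in compiled form; this text tells all that it offers.
- The arm moves only by the tool step_arm, never from a script. Its argument "steps" is a list that holds one entry, the list of rows, each a list of 7 numbers: the turn, a rotation vector about the tool's x, y, z in rad, then the shift along the tool's x, y, z in m, then the finger opening in m, from 0 to 0.0881. In form: [[[ax, ay, az, dx, dy, dz, gripper], ...]]. A call has 1 to 5 rows; each row shifts and turns the commanded pose from where the row before left it, along the tool's axes as they then stand; what a row does not reach is not made up. A row lasts 1/12 s, in which the tool goes at most 41.7 mm and 7.16 degrees, less where a joint would pass 70% of its speed; a pose out of reach is approached as far as the arm can. A call is refused whole if a number of a shift passes 0.0417 or a number of a turn 0.125, either way. A call with a gripper value outside its range is refused whole. The fingers move at their own pace and stop on an object; "squeeze" is the grip in N (left out, the last holds). Time passes only in rows, so rows that do not move let the fingers close. It gives the time, the measured TCP pose, the force and the opening at its end, in the units of the state.
- bot.observe(): the state, without advancing time (a new reading comes with each control period).
- viewer.read_camera(name): name is "scene" or "top" or "wrist"; returns a dict with "image" (400x640x3 uint8, blue, green, red), "depth" (400x640 float32, m along the optical axis (not along the pixel's ray), 0 where there is no reading), "mtx" (3x3 intrinsics, pixels), "R" (3x3) and "t" (3): a world point X has camera coordinates R X + t. Camera axes: x right, y down, z forward; pixel columns grow to the right and rows downward; lengths in m; the calibration is good to about 2 mm. A picture is of the moment at which its call begins.
- bot.hand_in(): hands the job in, once; it reports no verdict.
The state is a dict: "time_s": time; "q": joint angles; "dq": joint speeds; "effort": joint torques, N m; "eef_pos": TCP position; "eef_rot": TCP orientation; "contact_force": force on the tool from outside, world axes, zero at the start; "wrist_torque": the same for the moment, N m; "finger_gap": opening from 0.0 (shut) to 1.0 (fully open).
Only numpy, scipy, OpenCV 4.12 (cv2) and the standard library are available. Lean on these libraries where they do the work, as an engineer would, in place of code of your own. Each camera call takes 0.05 s, during which the arm holds its last target.

TASK

Put the little sieve set together on the shaker, one part after another from the bottom up: the collecting pan into the shaker's cup, the sieve with the fine mesh on the pan, the sieve with the coarse mesh on that, and the lid on top. Every part should be fully home in the one below it and upright, and the finished stack left standing on its own.

Things in the scene. Friction and masses are not known exactly. Their poses are not given: they have to be found in the camera images.
- pan_c (a point): Collecting pan: lowest of three round open steel frames, closed bright floor. 34 mm tall; frame 60 mm across from 10 to 34 mm up, wall 3 mm. Round, loose, upright; tapered foot (10 mm high, 39 to 47 mm across) self-centres in the shaker's cup from 4 mm off; the frame's underside then rests on the cup's rim. Point: its centre, 17 mm up, z up; seated, 7 mm above point seat.
- fine_c (a point): Fine sieve: open steel frame of middle height, close wire mesh (2.5 mm pitch) as floor, one bead outside. 44 mm tall; frame 60 mm across from 10 to 44 mm up, wall 3 mm. Round, loose, upright; tapered foot (10 mm high, 39 to 47 mm across) self-centres in the pan from 4 mm off; frame then rests on frame. Point: its centre, 22 mm up, z up; seated, 29 mm above the pan's point.
- coarse_c (a point): Coarse sieve: tallest open steel frame, wide wire mesh (13 mm pitch) as floor, two beads outside. 58 mm tall; frame 60 mm across from 10 to 58 mm up, wall 3 mm. Round, loose, upright; tapered foot (10 mm high, 39 to 47 mm across) self-centres in the fine sieve from 4 mm off; frame then rests on frame. Point: its centre, 29 mm up, z up; seated, 41 mm above the fine sieve's point.
- lid_c (a point): Lid: steel disc 60 mm across (10 to 15 mm up) with black upright knob, 20 mm across, 15 to 45 mm up: grip it with the fingertips above the disc. Round, loose, upright; tapered foot (10 mm high, 39 to 47 mm across) self-centres in the coarse sieve from 4 mm off; the disc then rests on its rim. Point: the knob's middle, 30 mm up, z up; seated, 49 mm above the coarse sieve's point.
- seat (a point): Shaker: fixed low white machine, 130 x 130 x 31 mm, with a dark disc (92 mm across, 35 mm up) and on it an upright aluminium cup, 58 mm outside, 54 mm inside, 19 mm deep. Point: centre of the cup's rim, 59 mm above the worktop. z up; x and y along the machine's edges, small black dial on its -x side.
Mind the look-alikes: they are no part of the job. What is shaped like the part that bears lid_c but red or turquoise is not meant. What is shaped like the part that bears seat but purple is not meant.

How it is judged:
On the way, in this order (a step that is already met when the one before it is completed fails the run):
1. The collecting pan sits in the shaker's cup (z of pan_c in the frame of seat between 0.004 and 0.01 m and horizontal distance between pan_c and seat below 0.006 m and angle between pan_c's own z axis and vertical below 0.06 rad), for 0.2 s.
2. the fine sieve sits on the pan (z of fine_c in the frame of pan_c between 0.026 and 0.032 m and horizontal distance between fine_c and pan_c below 0.006 m and angle between fine_c's own z axis and vertical below 0.06 rad), for 0.2 s.
3. the coarse sieve sits on the fine sieve (z of coarse_c in the frame of fine_c between 0.038 and 0.044 m and horizontal distance between coarse_c and fine_c below 0.006 m and angle between coarse_c's own z axis and vertical below 0.06 rad), for 0.2 s.
4. the lid sits on the coarse sieve (z of lid_c in the frame of coarse_c between 0.046 and 0.052 m and horizontal distance between lid_c and coarse_c below 0.006 m and angle between lid_c's own z axis and vertical below 0.06 rad), for 0.2 s.
At the end, for the whole second after the job is handed in: The pan sits in the shaker's cup, the fine sieve on the pan, the coarse sieve on the fine sieve and the lid on the coarse sieve, each within 6 mm sideways and 3 mm in height of its seated place on the part below and upright within 0.06 rad, and the stack stays so on its own (all of step 1 and all of step 2 and all of step 3 and all of step 4); the robot touches nothing.
It also fails if it takes over 112 s, if anything falls off the work surface, if the arm or the gripper's body presses on something with over 40 N, if the wrist force passes 120 N, or if a joint passes its speed limit or range.

## Working session

There is one attempt and no reset: what is moved stays moved. The work goes in short steps, Python scripts to look and compute and a tool call to move; the robot and the scene stay as the last step left them, time stands still between calls to the robot, and variables do not carry over. Pictures are saved under pics/ and viewed, and the job is handed in when it is done.

Besides the shell and the picture viewer there is one more tool, called by a JSON object that holds its "fn" and its "kwargs". step_arm: Moves the arm, as the interface text tells. Its arguments: {"type":"object","properties":{"steps":{"type":"array","items":{"type":"array","items":{"type":"array","items":{"type":"number"}}}},"squeeze":{"type":"number"}},"required":["steps"]}

```bash
mkdir -p pics
python3 - <<'E'
from cell import bot,viewer
import cv2,numpy as np
s=bot.observe();print({k:np.round(v,3) for k,v in s.items()},bot.tcp_to_tips)
for n in("scene","top","wrist"):
    c=viewer.read_camera(n);cv2.imwrite(f"pics/{n}0.png",c["image"]);print(n,c["mtx"].round(1).tolist(),c["R"].round(3).tolist(),c["t"].round(3).tolist())
    np.savez(f"{n}0.npz",**c)
E
```

```text
{'time_s': np.float64(0.0), 'q': array([-1.334,  0.265,  1.605, -0.   ,  1.274, -0.037]), 'dq': array([-0.   , -0.001, -0.001, -0.001, -0.   ,  0.   ]), 'effort': array([ 0.0000e+00, -5.0211e+01, -3.5687e+01,  7.3000e-02,  2.9000e-02,
       -0.0000e+00]), 'eef_pos': array([ 0.182, -0.649,  0.259]), 'eef_rot': array([-3.139, -0.   ,  0.274]), 'contact_force': array([ 0.333, -0.482,  0.539]), 'wrist_torque': array([-0.014, -0.016,  0.004]), 'finger_gap': np.float64(1.0)} 0.022
scene [[409.7, 0.0, 316.6], [0.0, 409.7, 189.0], [0.0, 0.0, 1.0]] [[0.606, -0.796, -0.002], [-0.581, -0.441, -0.684], [0.543, 0.416, -0.729]] [-0.409, 0.295, 1.185]
top [[471.8, 0.0, 324.7], [0.0, 471.8, 196.3], [0.0, 0.0, 1.0]] [[-0.015, -1.0, -0.025], [-0.98, 0.019, -0.196], [0.196, 0.022, -0.98]] [-0.112, 0.524, 1.688]
wrist [[326.5, 0.0, 316.7], [0.0, 326.5, 202.1], [0.0, 0.0, 1.0]] [[0.271, -0.963, -0.003], [-0.912, -0.258, 0.319], [-0.308, -0.084, -0.948]] [-0.674, -0.044, 0.392]
```

View pics/scene0.png

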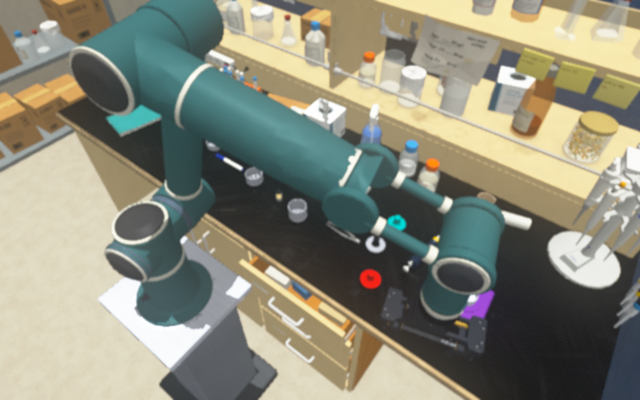

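View pics/top0.png

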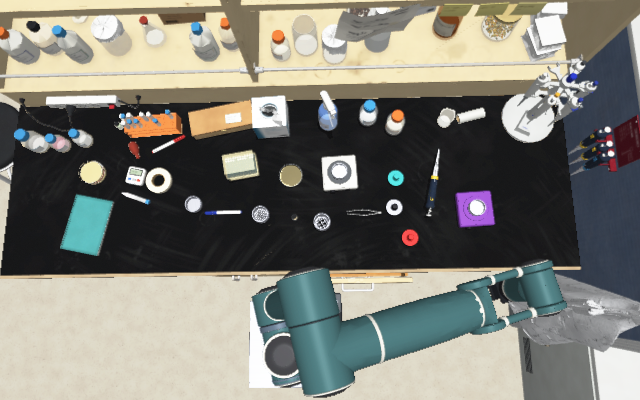

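View pics/wrist0.png

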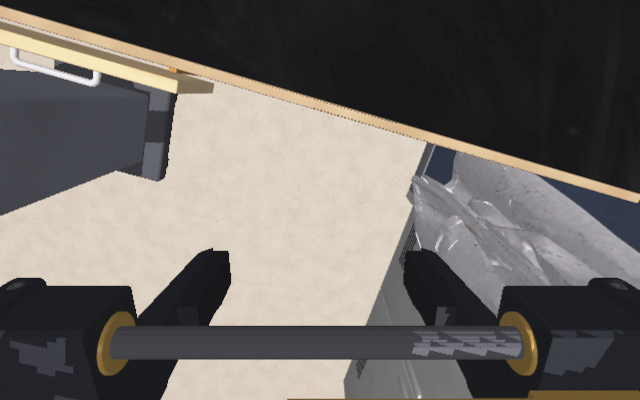

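The top view shows the shaker at about (339,172), round frames at (193,204), (260,214) and (322,222), and the metal lid at (394,208). The red and turquoise lids and the purple shaker are look-alikes. I'll zoom in and measure.

Run:
```python
import cv2,numpy as np
a=cv2.imread("pics/top0.png");s=cv2.imread("pics/scene0.png")
t=[cv2.resize(a[y-25:y+25,x-25:x+25],(260,260),interpolation=cv2.INTER_CUBIC) for x,y in((193,204),(260,214),(322,222))]
u=[cv2.resize(a[y-25:y+25,x-25:x+25],(260,260),interpolation=cv2.INTER_CUBIC) for x,y in((339,172),(394,208),(291,175))]
cv2.imwrite("pics/z0.png",np.vstack([np.hstack(t),np.hstack(u)]))
cv2.imwrite("pics/z1.png",cv2.resize(s[110:290,190:430],(800,600),interpolation=cv2.INTER_CUBIC))
d=np.load("top0.npz");D=d["depth"];K,R,T=d["mtx"],d["R"],d["t"]
for n,(x,y) in dict(a=(193,204),b=(260,214),c=(322,222),seat=(339,172),lid=(394,208),brown=(291,175)).items():
    yy,xx=np.mgrid[y-22:y+23,x-22:x+23]; z=D[yy,xx]
    P=np.stack([(xx-K[0,2])*z/K[0,0],(yy-K[1,2])*z/K[1,1],z],-1)
    W=(P-T)@R
    W=W[z>0]; m=W[:,2]>0.02
    print(n,len(W),m.sum(),W[m].mean(0).round(4),W[m].min(0).round(3),W[m].max(0).round(3))
```

```text
a 2021 85 [0.5066 0.3711 0.0306] [0.469 0.298 0.02 ] [0.538 0.404 0.046]
b 2011 88 [0.4632 0.1205 0.0372] [0.434 0.091 0.02 ] [0.493 0.149 0.055]
c 2019 91 [ 0.43   -0.1063  0.0475] [ 0.399 -0.135  0.02 ] [ 0.459 -0.077  0.068]
seat 2013 1159 [ 0.6146 -0.1744  0.0353] [ 0.543 -0.242  0.02 ] [ 0.686 -0.108  0.071]
lid 2018 71 [ 0.4807 -0.3746  0.0312] [ 0.396 -0.439  0.02 ] [ 0.509 -0.351  0.054]
brown 2016 10 [0.6141 0.0211 0.0224] [ 0.57  -0.021  0.021] [0.657 0.052 0.026]
```

View pics/z0.png

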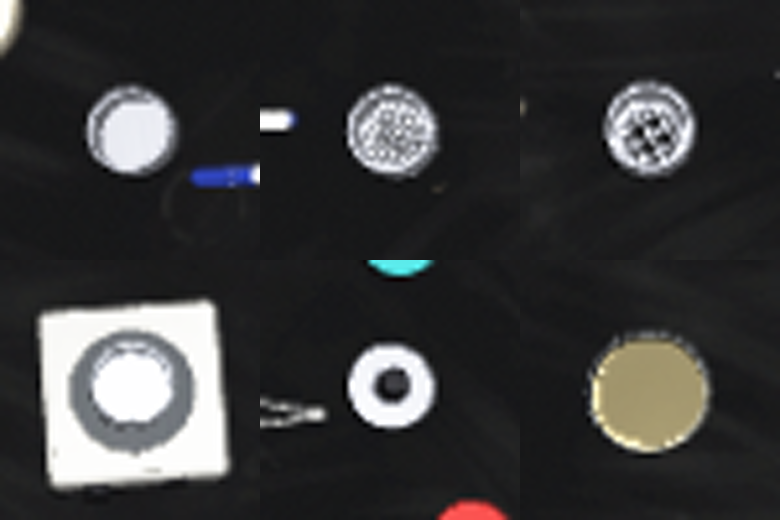

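View pics/z1.png

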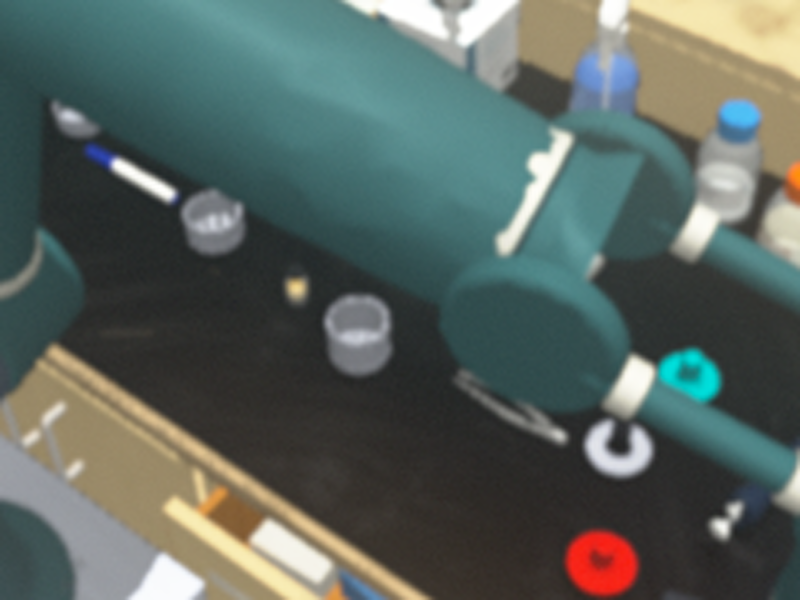

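{"fn": "step_arm", "kwargs": {"steps": [[[0,0,-0.118,0.03,0,0,0.088],[0,0,-0.118,0.03,0,0,0.088],[0,0,-0.118,0.03,0,0,0.088],[0,0,-0.118,0.03,0,0,0.088],[0,0,-0.118,0.03,0,0,0.088]]]}}

```text
time_s: 0.57
eef_pos: [0.3128, -0.577, 0.2601]
eef_rot: [-3.141, -0.0, 0.869]
contact_force: [-0.0, -0.4, -0.2]
finger_gap: 0.998
```

{"fn": "step_arm", "kwargs": {"steps": [[[0,0,-0.118,0,0.02,0,0.088],[0,0,-0.118,0,0.02,0,0.088],[0,0,-0.118,0,0.02,0,0.088],[0,0,-0.118,0,0.02,0,0.088],[0,0,-0.118,0,0.02,0,0.088]]]}}

```text
time_s: 0.98
eef_pos: [0.4001, -0.6227, 0.2601]
eef_rot: [-3.141, -0.001, 1.459]
contact_force: [-0.6, 0.2, -0.7]
finger_gap: 0.997
```

{"fn": "step_arm", "kwargs": {"steps": [[[0,0,-0.118,0,0.02,0,0.088],[0,0,0,0,0.03,0,0.088],[0,0,0,0,0.03,0,0.088],[0,0,0,0,0,0,0.088]]]}}

```text
time_s: 1.32
eef_pos: [0.4844, -0.6233, 0.2592]
eef_rot: [3.139, -0.001, 1.575]
contact_force: [0.1, 0.7, -1.4]
finger_gap: 1.0
```

{"fn": "step_arm", "kwargs": {"steps": [[[0,0,0,0.041,0,0,0.088],[0,0,0,0.041,0,0,0.088],[0,0,0,0.041,0,0,0.088],[0,0,0,0.041,0,0,0.088],[0,0,0,0.041,0,0,0.088]]]}}

```text
time_s: 1.73
eef_pos: [0.4782, -0.4178, 0.26]
eef_rot: [-3.141, -0.001, 1.571]
contact_force: [1.0, 0.1, 0.0]
finger_gap: 0.996
```

```bash
cat > h.py <<'E'
from cell import bot,viewer
import cv2,numpy as np
def snap(n,name):
    c=viewer.read_camera(n);cv2.imwrite(f"pics/{name}.png",c["image"]);np.savez(f"{name}.npz",**c)
    s=bot.observe();print(name,s["time_s"].round(2),s["eef_pos"].round(4),s["eef_rot"].round(3));return c
def ray(c,u,v,z):
    K,R,T=c["mtx"],c["R"],c["t"]
    d=R.T@np.linalg.solve(K,[u,v,1.]);o=-R.T@T
    return o+d*(z-o[2])/d[2]
def proj(c,X):
    p=c["mtx"]@(c["R"]@np.asarray(X)+c["t"]);return p[:2]/p[2]
E
python3 - <<'E'
from h import *
snap("wrist","w1")
E
```

```text
Traceback (most recent call last):
  File "h.py", line 5, in snap
    s=bot.observe();print(name,s["time_s"].round(2),s["eef_pos"].round(4),s["eef_rot"].round(3));return c
                               ^^^^^^^^^^^^^^^^^
AttributeError: 'float' object has no attribute 'round'
```

View pics/w1.png

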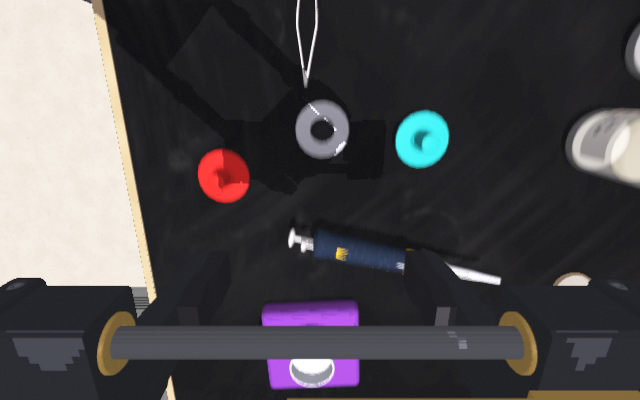

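The wrist view shows the metal lid at (322,129), with red at (224,176) and turquoise at (422,139). I'm moving on towards the shaker.

{"fn": "step_arm", "kwargs": {"steps": [[[0,0,0,0.036,0.02,0,0.088],[0,0,0,0.036,0.02,0,0.088],[0,0,0,0.036,0.02,0,0.088],[0,0,0,0.036,0.02,0,0.088],[0,0,0,0,0,0,0.088]]]}}

```text
time_s: 2.2
eef_pos: [0.5614, -0.2697, 0.2606]
eef_rot: [3.14, -0.003, 1.577]
contact_force: [-0.6, -0.3, -0.9]
finger_gap: 0.998
```

```bash
sed -i 's/s\["time_s"\].round(2)/round(float(s["time_s"]),2)/' h.py
python3 - <<'E'
from h import *
snap("wrist","w2")
E
```

```text
w2 2.25 [ 0.5601 -0.2725  0.2605] [-3.141e+00 -1.000e-03  1.577e+00]
```

View pics/w2.png

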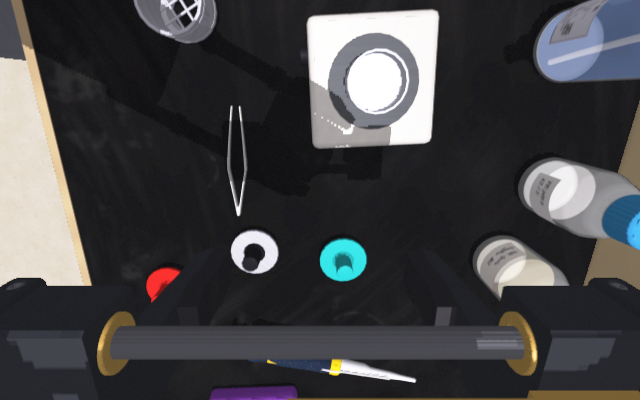

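{"fn": "step_arm", "kwargs": {"steps": [[[0,0,0,0.04,-0.01,0,0.088],[0,0,0,0.04,-0.01,0,0.088],[0,0,0,0.04,-0.01,0,0.088],[0,0,0,0.04,-0.01,0,0.088],[0,0,0,0,0,0,0.088]]]}}

```text
time_s: 2.67
eef_pos: [0.5164, -0.1114, 0.2602]
eef_rot: [-3.139, -0.003, 1.575]
contact_force: [-0.3, -0.1, 0.6]
finger_gap: 0.996
```

Run:
```python
from h import *
snap("wrist","w3")
```

```text
w3 2.72 [ 0.5175 -0.1141  0.2606] [-3.141 -0.     1.575]
```

View pics/w3.png

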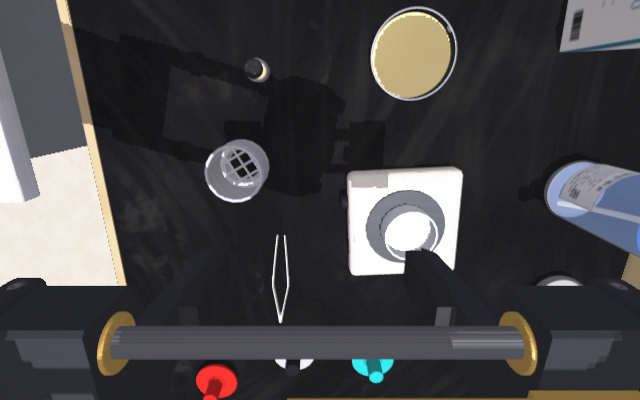

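Cup at (378,80) in w2 and (410,232) in w3, and the coarse sieve (wide mesh) at (237,170) in w3. Next, the fine sieve and the pan.

{"fn": "step_arm", "kwargs": {"steps": [[[0,0,0,0.04,0,0,0.088],[0,0,0,0.04,0,0,0.088],[0,0,0,0.04,0,0,0.088],[0,0,0,0.04,0,0,0.088],[0,0,0,0,0,0,0.088]]]}}

```text
time_s: 3.13
eef_pos: [0.5191, 0.048, 0.2608]
eef_rot: [3.141, -0.002, 1.575]
contact_force: [0.1, -1.4, 0.7]
finger_gap: 0.999
```

Run:
```python
from h import *
snap("wrist","w4")
```

```text
w4 3.18 [0.5192 0.0454 0.2607] [3.141 0.    1.575]
```

View pics/w4.png

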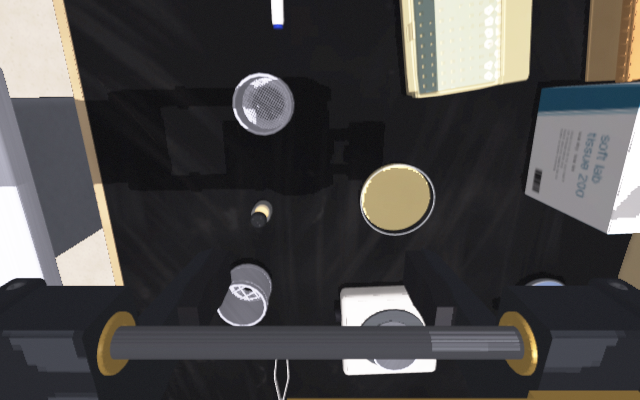

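{"fn": "step_arm", "kwargs": {"steps": [[[0,0,0,0.041,0,0,0.088],[0,0,0,0.041,0,0,0.088],[0,0,0,0.041,0,0,0.088],[0,0,0,0.041,0,0,0.088],[0,0,0,0,0,0,0.088]]]}}

```text
time_s: 3.6
eef_pos: [0.5196, 0.2118, 0.2607]
eef_rot: [3.141, -0.002, 1.574]
contact_force: [0.2, -1.0, -0.3]
finger_gap: 0.998
```

Run:
```python
from h import *
snap("wrist","w5")
```

```text
w5 3.65 [0.5196 0.2091 0.2605] [3.141 0.    1.574]
```

View pics/w5.png

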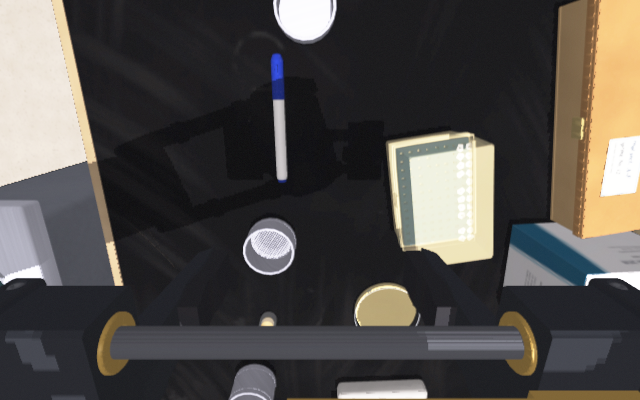

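{"fn": "step_arm", "kwargs": {"steps": [[[0,0,0,0.035,0,0,0.088],[0,0,0,0.035,0,0,0.088],[0,0,0,0.035,0,0,0.088],[0,0,0,0.035,0,0,0.088],[0,0,0,0,0,0,0.088]]]}}

```text
time_s: 4.07
eef_pos: [0.52, 0.3504, 0.2604]
eef_rot: [3.141, -0.002, 1.572]
contact_force: [0.1, 0.1, 0.2]
finger_gap: 0.999
```

Run:
```python
from h import *
snap("wrist","w6")
```

```text
w6 4.12 [0.5199 0.348  0.2602] [3.141e+00 1.000e-03 1.573e+00]
```

View pics/w6.png

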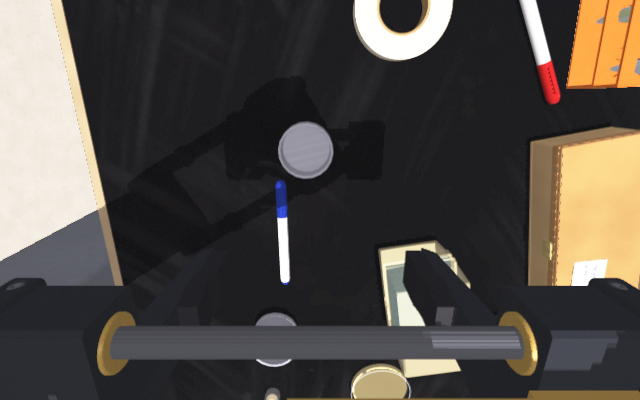

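```bash
cat > m.py <<'E'
from h import *
from scipy.optimize import least_squares
def cloud(c,u,v,r):
    D=c["depth"];H,Wd=D.shape
    y0,y1,x0,x1=max(0,v-r),min(H,v+r),max(0,u-r),min(Wd,u+r)
    yy,xx=np.mgrid[y0:y1,x0:x1];z=D[yy,xx];K=c["mtx"]
    P=np.stack([(xx-K[0,2])*z/K[0,0],(yy-K[1,2])*z/K[1,1],z],-1)
    return ((P-c["t"])@c["R"])[z>0]
def circ(XY):
    XY=XY[:, :2]
    f=lambda p:np.hypot(*(XY-p[:2]).T)-p[2]
    c0=XY.mean(0);s=least_squares(f,[*c0,.028],loss="soft_l1",f_scale=.002)
    return s.x,np.abs(s.fun).mean()
def ell(c,u,v,r,th=70,z=None):
    g=cv2.cvtColor(c["image"],cv2.COLOR_BGR2GRAY);m=np.zeros_like(g)
    cv2.circle(m,(u,v),r,255,-1);m=cv2.bitwise_and(m,cv2.inRange(g,th,255))
    cs,_=cv2.findContours(m,cv2.RETR_EXTERNAL,cv2.CHAIN_APPROX_NONE)
    k=max(cs,key=cv2.contourArea);return k
def contour_circle(c,u,v,r,z,th=70):
    k=cv2.convexHull(ell(c,u,v,r,th))[:,0]
    return circ(np.array([ray(c,*p,z) for p in k]))
E
python3 - <<'E'
from m import *
L=lambda n:dict(np.load(n+".npz"))
for nm,img,u,v,r,h in [("pan","w6",305,150,36,.034),("pan","w5",305,10,36,.034),("fine","w4",263,103,40,.044),("fine","w5",270,246,36,.044),("coarse","w3",237,170,40,.058),("coarse","w4",243,295,40,.058),("cup","w2",378,80,36,.059),("cup","w3",410,232,36,.059),("lid","w1",322,129,34,.015),("lid","w2",254,252,30,.015)]:
    c=L(img);W=cloud(c,u,v,r)
    hs=W[:,2];top=np.percentile(hs,97)
    R=W[(abs(hs-h)<.004)]
    s,e=circ(R)
    print(nm,img,"p97 z",top.round(4),"n",len(R),"depth circ",s.round(4),e.round(4),"zmed",np.median(R[:,2]).round(4), end=" ")
    s,e=contour_circle(c,u,v,r,h);print("contour",s.round(4),e.round(4))
E
```

```text
pan w6 p97 z 0.0347 n 508 depth circ [0.5082 0.3746 0.0281] 0.0008 zmed 0.0342 contour [0.5085 0.3748 0.0303] 0.0004
pan w5 p97 z 0.0349 n 384 depth circ [0.5082 0.3737 0.0281] 0.0008 zmed 0.0343 contour [0.5085 0.3714 0.0297] 0.0004
fine w4 p97 z 0.0446 n 621 depth circ [0.4644 0.1204 0.0281] 0.0008 zmed 0.0442 contour [0.4651 0.1206 0.0305] 0.0003
fine w5 p97 z 0.0443 n 491 depth circ [0.4644 0.1212 0.0282] 0.0008 zmed 0.0438 contour [0.4662 0.1261 0.0347] 0.0019
coarse w3 p97 z 0.0585 n 621 depth circ [ 0.4308 -0.1069  0.0282] 0.0008 zmed 0.058 contour [ 0.4344 -0.1043  0.0334] 0.0017
coarse w4 p97 z 0.318 n 415 depth circ [ 0.4308 -0.1064  0.0282] 0.0008 zmed 0.0575 contour [ 0.4321 -0.0934  0.0404] 0.003
cup w2 p97 z 0.0598 n 518 depth circ [ 0.6185 -0.1756  0.0276] 0.0005 zmed 0.0593 contour [ 0.6192 -0.1751  0.0326] 0.0009
cup w3 p97 z 0.2521 n 354 depth circ [ 0.6185 -0.175   0.0277] 0.0006 zmed 0.0588 contour [ 0.6179 -0.1713  0.0404] 0.0014
lid w1 p97 z 0.0454 n 1924 depth circ [ 0.4841 -0.3771  0.0224] 0.0044 zmed 0.0155 contour [ 0.4846 -0.3735  0.0311] 0.0006
lid w2 p97 z 0.2425 n 1247 depth circ [ 0.4838 -0.3779  0.0232] 0.0046 zmed 0.0153 contour [ 0.4844 -0.3765  0.0306] 0.0002
```

Depth and two-view positions agree to about 1 mm, and the heights match the text (34, 44, 58, 59 and 15 mm). Going for the pan at (0.508, 0.374).

{"fn": "step_arm", "kwargs": {"steps": [[[0,0,0,0.026,-0.012,0,0.088],[0,0,0,0,0,0.04,0.088],[0,0,0,0,0,0.04,0.088],[0,0,0,0,0,0.04,0.088],[0,0,0,0,0,0.04,0.088]]], "squeeze": 20}}

```text
time_s: 4.53
eef_pos: [0.5081, 0.371, 0.0997]
eef_rot: [3.14, 0.001, 1.57]
contact_force: [0.4, 0.1, -0.1]
finger_gap: 0.999
```

{"fn": "step_arm", "kwargs": {"steps": [[[0,0,0,0,0,0.02,0.088],[0,0,0,0,0,0,0.088]]]}}

```text
time_s: 4.7
eef_pos: [0.5036, 0.3681, 0.074]
eef_rot: [-3.132, 0.008, 1.569]
contact_force: [-0.7, -0.8, -0.5]
finger_gap: 0.998
```

Run:
```python
from m import *
c=snap("wrist","w7")
W=cloud(c,316,190,120);R=W[abs(W[:,2]-.034)<.004];R=R[np.hypot(R[:,0]-.508,R[:,1]-.374)<.034]
print(circ(R),len(R))
```

```text
w7 4.75 [0.5055 0.3698 0.0774] [-3.136  0.005  1.569]
(array([0.50804012, 0.37493383, 0.02807415]), np.float64(0.0008064752288621215)) 2148
```

View pics/w7.png

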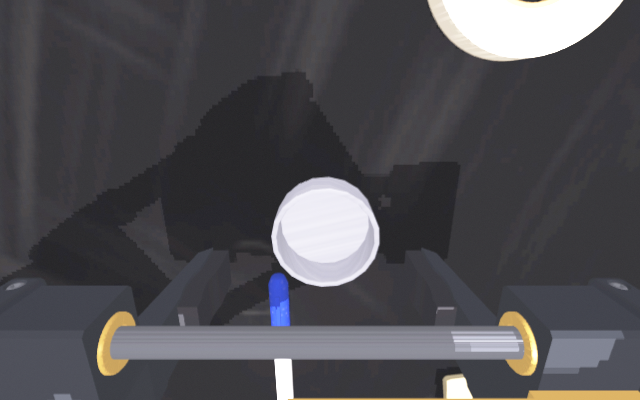

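The pan sits between the fingers at (325,232). I'll let the arm settle and check.

{"fn": "step_arm", "kwargs": {"steps": [[[0,0,0,0,0,0,0.088],[0,0,0,0,0,0,0.088],[0,0,0,0,0,0,0.088]]]}}

```text
time_s: 5.0
eef_pos: [0.5087, 0.3748, 0.0838]
eef_rot: [3.137, -0.003, 1.571]
contact_force: [-0.1, 0.4, 0.9]
finger_gap: 0.997
```

{"fn": "step_arm", "kwargs": {"steps": [[[0,0,0,0,0,0.015,0.088],[0,0,0,0,0,0.015,0.088],[0,0,0,0,0,0.012,0.088],[0,0,0,0,0,0.008,0.088],[0,0,0,0,0,0.003,0.088]]]}}

```text
time_s: 5.42
eef_pos: [0.506, 0.3741, 0.027]
eef_rot: [-3.141, 0.001, 1.572]
contact_force: [-0.5, 0.0, -0.1]
finger_gap: 1.001
```

{"fn": "step_arm", "kwargs": {"steps": [[[0,0,0,0,0,0,0.088],[0,0,0,0,0,0,0.088],[0,0,0,0,0,0,0.088]]]}}

```text
time_s: 5.67
eef_pos: [0.507, 0.3748, 0.0285]
eef_rot: [3.14, -0.001, 1.572]
contact_force: [-0.9, -0.2, 0.6]
finger_gap: 1.001
```

Closing.

{"fn": "step_arm", "kwargs": {"steps": [[[0,0,0,0,0,0,0.05],[0,0,0,0,0,0,0.05],[0,0,0,0,0,0,0.05],[0,0,0,0,0,0,0.05],[0,0,0,0,0,0,0.05]]], "squeeze": 20}}

```text
time_s: 6.08
eef_pos: [0.5065, 0.3744, 0.0279]
eef_rot: [3.141, -0.0, 1.572]
contact_force: [-0.1, 0.2, 0.5]
finger_gap: 0.669
```

{"fn": "step_arm", "kwargs": {"steps": [[[0,0,0,0,0,0,0.05],[0,0,0,0,0,0,0.05],[0,0,0,0,0,-0.005,0.05],[0,0,0,0,0,-0.02,0.05],[0,0,0,0,0,-0.02,0.05]]]}}

```text
time_s: 6.5
eef_pos: [0.5048, 0.3733, 0.0715]
eef_rot: [-3.138, 0.002, 1.572]
contact_force: [-0.2, -0.2, -1.1]
finger_gap: 0.666
```

{"fn": "step_arm", "kwargs": {"steps": [[[0,0,0,0,0,-0.03,0.05],[0,0,0,0,0,-0.04,0.05],[0,0,0,0,0,-0.02,0.05],[0,0,0,0,0,-0.01,0.05],[0,0,0,0,0,0,0.05]]]}}

```text
time_s: 6.92
eef_pos: [0.5078, 0.3754, 0.1761]
eef_rot: [3.137, -0.003, 1.572]
contact_force: [0.9, 0.3, -0.4]
finger_gap: 0.668
```

Run:
```python
from m import *
c=snap("wrist","w8")
```

```text
w8 6.97 [0.5067 0.3746 0.1735] [ 3.140e+00 -1.000e-03  1.572e+00]
```

View pics/w8.png

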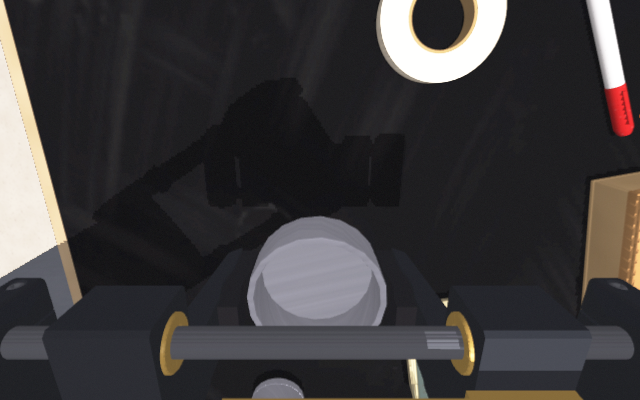

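The pan is held, rim at (317,275). Measuring its offset from the TCP in the hand.

```bash
cat >> m.py <<'E'
def inhand(c,tcp,rz,u=317,v=270,r=90,rad=.034,zt=.005):
    W=cloud(c,u,v,r);R=W[(abs(W[:,2]-tcp[2]-rz)<zt)&(np.hypot(W[:,0]-tcp[0],W[:,1]-tcp[1])<rad)]
    s,e=circ(R);print("inhand off",(s[:2]-tcp[:2]).round(4),"r",s[2].round(4),e.round(4),len(R),"rim z rel",(np.median(R[:,2])-tcp[2]).round(4))
E
python3 - <<'E'
from m import *
c=dict(np.load("w8.npz"))
# TCP at image: offset camera-TCP via w4 style constant
t0=np.array([.5067,.3746,.1735]);inhand(c,t0,.006)
print(-c["R"].T@c["t"]-t0)
E
```

```text
inhand off [0.0013 0.0014] r 0.0284 0.0011 3595 rim z rel 0.0082
[0.00070081 0.08427247 0.12725141]
```

{"fn": "step_arm", "kwargs": {"steps": [[[0,0,0,-0.02,0.004,0,0.05],[0,0,0,-0.039,0.008,0,0.05],[0,0,0,-0.039,0.008,0,0.05],[0,0,0,-0.039,0.008,0,0.05],[0,0,0,-0.039,0.008,0,0.05]]]}}

```text
time_s: 7.38
eef_pos: [0.5405, 0.1963, 0.1692]
eef_rot: [-3.136, 0.002, 1.573]
contact_force: [0.7, -0.1, -1.2]
finger_gap: 0.67
```

{"fn": "step_arm", "kwargs": {"steps": [[[0,0,0,-0.039,0.008,0,0.05],[0,0,0,-0.039,0.008,0,0.05],[0,0,0,-0.039,0.008,0,0.05],[0,0,0,-0.039,0.008,0,0.05],[0,0,0,-0.039,0.008,0,0.05]]]}}

```text
time_s: 7.8
eef_pos: [0.5807, 0.0015, 0.1693]
eef_rot: [-3.136, -0.0, 1.572]
contact_force: [0.1, 0.1, -1.2]
finger_gap: 0.662
```

{"fn": "step_arm", "kwargs": {"steps": [[[0,0,0,-0.039,0.008,0,0.05],[0,0,0,-0.039,0.008,0,0.05],[0,0,0,-0.039,0.008,0,0.05],[0,0,0,-0.039,0.008,0,0.05],[0,0,0,-0.023,0.004,0,0.05]]]}}

```text
time_s: 8.22
eef_pos: [0.6175, -0.179, 0.1691]
eef_rot: [-3.137, -0.0, 1.57]
contact_force: [0.6, 0.7, -1.5]
finger_gap: 0.666
```

{"fn": "step_arm", "kwargs": {"steps": [[[0,0,0,0,0,0,0.05],[0,0,0,0,0,0,0.05],[0,0,0,0,0,0,0.05],[0,0,0,0,0,0,0.05]]]}}

```text
time_s: 8.55
eef_pos: [0.6178, -0.174, 0.171]
eef_rot: [-3.139, -0.001, 1.573]
contact_force: [0.3, -0.4, -0.8]
finger_gap: 0.668
```

Run:
```python
from m import *
c=snap("wrist","w9");t=-c["R"].T@c["t"]-[.0007,.0843,.1273];print(t)
inhand(c,t,.006)
```

```text
w9 8.6 [ 0.6182 -0.1739  0.1715] [-3.140e+00 -1.000e-03  1.573e+00]
[ 0.61755521 -0.17457673  0.16818791]
inhand off [0.0005 0.0012] r 0.0283 0.0011 3639 rim z rel 0.0083
```

View pics/w9.png

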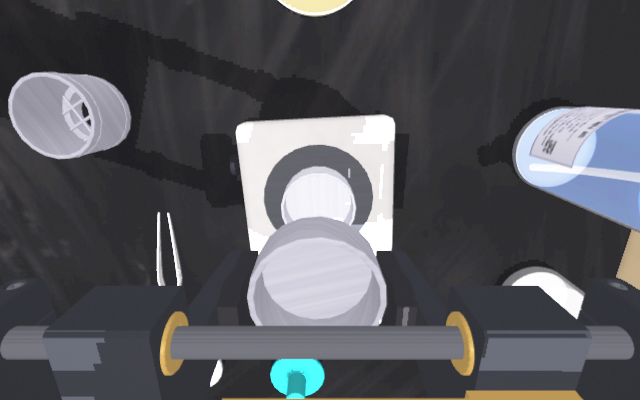

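{"fn": "step_arm", "kwargs": {"steps": [[[0,0,0,-0.002,0,0.02,0.05],[0,0,0,0,0,0.025,0.05],[0,0,0,0,0,0.02,0.05],[0,0,0,0,0,0.013,0.05],[0,0,0,0,0,0.004,0.05]]]}}

```text
time_s: 9.02
eef_pos: [0.6169, -0.1757, 0.0877]
eef_rot: [-3.137, -0.002, 1.573]
contact_force: [-0.2, -0.3, -0.4]
finger_gap: 0.664
```

{"fn": "step_arm", "kwargs": {"steps": [[[0,0,0,0,0,0.004,0.05],[0,0,0,0,0,0.003,0.05],[0,0,0,0,0,0.002,0.05],[0,0,0,0,0,0.002,0.05],[0,0,0,0,0,0,0.05]]]}}

```text
time_s: 9.43
eef_pos: [0.6193, -0.1777, 0.0804]
eef_rot: [3.141, 0.0, 1.572]
contact_force: [-0.5, -0.1, -0.8]
finger_gap: 0.665
```

{"fn": "step_arm", "kwargs": {"steps": [[[0,0,0,0,0,0,0.05],[0,0,0,0,0,0,0.05],[0,0,0,0,0,0,0.05]]]}}

```text
time_s: 9.68
eef_pos: [0.6191, -0.1777, 0.0801]
eef_rot: [3.141, 0.0, 1.572]
contact_force: [-0.6, 0.0, -1.0]
finger_gap: 0.667
```

{"fn": "step_arm", "kwargs": {"steps": [[[0,0,0,0,0,0.001,0.05],[0,0,0,0,0,0.001,0.05],[0,0,0,0,0,0.001,0.05],[0,0,0,0,0,0.001,0.05],[0,0,0,0,0,0,0.05]]]}}

```text
time_s: 10.1
eef_pos: [0.619, -0.1776, 0.0769]
eef_rot: [3.142, 0.0, 1.572]
contact_force: [-3.1, 1.1, 5.9]
finger_gap: 0.66
```

Run:
```python
from m import *
c=snap("wrist","w10");t=-c["R"].T@c["t"]-[.0007,.0843,.1273];print(t)
inhand(c,t,.006)
W=cloud(c,316,270,90);print(np.percentile(W[:,2],[50,80,90,95]))
```

```text
w10 10.15 [ 0.6191 -0.1776  0.0769] [3.141 0.    1.572]
[ 0.61849945 -0.1780048   0.07399979]
inhand off [0.0008 0.0011] r 0.0283 0.0011 3660 rim z rel 0.0084
[0.06125479 0.09973132 0.13591978 0.13683342]
```

View pics/w10.png

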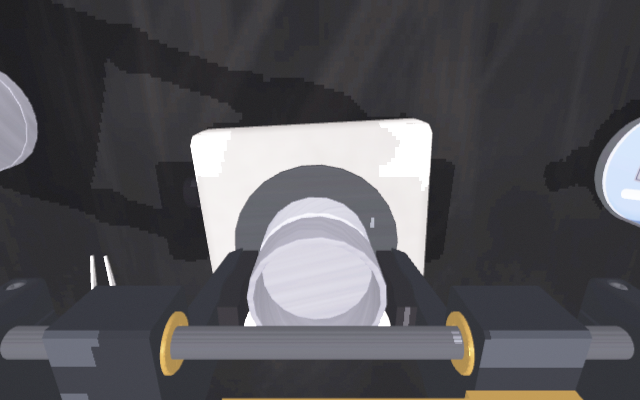

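The force is 6 N and the rim is at about 82.5 mm (83 expected), so the pan is home. Releasing.

{"fn": "step_arm", "kwargs": {"steps": [[[0,0,0,0,0,0,0.088],[0,0,0,0,0,0,0.088],[0,0,0,0,0,0,0.088],[0,0,0,0,0,0,0.088],[0,0,0,0,0,0,0.088]]]}}

```text
time_s: 10.57
eef_pos: [0.6188, -0.1775, 0.0754]
eef_rot: [-3.141, -0.0, 1.572]
contact_force: [-0.6, -0.4, -0.8]
finger_gap: 0.993
```

{"fn": "step_arm", "kwargs": {"steps": [[[0,0,0,0,0,-0.01,0.088],[0,0,0,0,0,-0.03,0.088],[0,0,0,0,0,-0.04,0.088],[0,0,0,0,0,-0.04,0.088],[0,0,0,0,0,-0.02,0.088]]]}}

```text
time_s: 10.98
eef_pos: [0.6211, -0.1782, 0.2223]
eef_rot: [3.134, 0.002, 1.572]
contact_force: [1.3, -0.5, 1.0]
finger_gap: 0.998
```

{"fn": "step_arm", "kwargs": {"steps": [[[0,0,0,-0.02,0,-0.02,0.088],[0,0,0,-0.02,0,-0.02,0.088],[0,0,0,0,0,0,0.088]]]}}

```text
time_s: 11.23
eef_pos: [0.6213, -0.2212, 0.2625]
eef_rot: [3.132, 0.005, 1.57]
contact_force: [0.3, -0.5, 0.8]
finger_gap: 0.999
```

Run:
```python
from m import *
c=snap("wrist","w11")
u,v=proj(c,[.6185,-.175,.083]).astype(int);print(u,v)
W=cloud(c,u,v,50);R=W[abs(W[:,2]-.083)<.005];print(circ(R),np.median(R[:,2]),len(R))
```

```text
w11 11.28 [ 0.6205 -0.2195  0.2598] [3.135e+00 3.000e-03 1.570e+00]
311 134
(array([ 0.61940996, -0.17770978,  0.0280704 ]), np.float64(0.0008092450469043555)) 0.08326568109337816 720
```

View pics/w11.png

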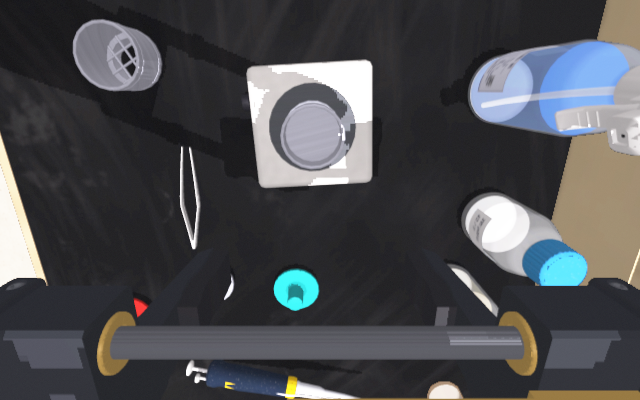

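The pan is seated: rim 83.2 mm, centre within about 2.4 mm of the cup's measured centre. Next is the fine sieve at (0.4645, 0.1205).

{"fn": "step_arm", "kwargs": {"steps": [[[0,0,0,0.02,-0.009,0,0.088],[0,0,0,0.04,-0.018,0,0.088],[0,0,0,0.04,-0.018,0,0.088],[0,0,0,0.04,-0.018,0,0.088],[0,0,0,0.04,-0.018,0,0.088]]]}}

```text
time_s: 11.7
eef_pos: [0.5392, -0.0435, 0.2539]
eef_rot: [-3.139, -0.001, 1.571]
contact_force: [0.5, 0.5, -0.0]
finger_gap: 0.999
```

{"fn": "step_arm", "kwargs": {"steps": [[[0,0,0,0.04,-0.018,0,0.088],[0,0,0,0.04,-0.018,0,0.088],[0,0,0,0.04,-0.018,0,0.088],[0,0,0,0.03,-0.015,0.02,0.088],[0,0,0,0.008,-0.005,0.02,0.088]]]}}

```text
time_s: 12.12
eef_pos: [0.4675, 0.1105, 0.2154]
eef_rot: [3.141, -0.002, 1.575]
contact_force: [-0.5, -0.9, -0.9]
finger_gap: 1.0
```

{"fn": "step_arm", "kwargs": {"steps": [[[0,0,0,0,0,0.03,0.088],[0,0,0,0,0,0.04,0.088],[0,0,0,0,0,0.03,0.088],[0,0,0,0,0,0,0.088],[0,0,0,0,0,0,0.088]]]}}

```text
time_s: 12.53
eef_pos: [0.467, 0.1064, 0.1133]
eef_rot: [-3.135, 0.001, 1.572]
contact_force: [0.2, -0.4, 0.2]
finger_gap: 0.999
```

{"fn": "step_arm", "kwargs": {"steps": [[[0,0,0,0,0,0,0.088],[0,0,0,0,0,0,0.088],[0,0,0,0,0,0,0.088]]]}}

```text
time_s: 12.78
eef_pos: [0.4718, 0.1066, 0.1181]
eef_rot: [3.137, -0.001, 1.572]
contact_force: [0.8, -0.3, 0.6]
finger_gap: 0.998
```

Run:
```python
from m import *
c=snap("wrist","w12")
u,v=proj(c,[.4645,.1205,.044]).astype(int);print(u,v)
W=cloud(c,u,v,70);R=W[(abs(W[:,2]-.044)<.005)&(np.hypot(W[:,0]-.4645,W[:,1]-.1205)<.035)];print(circ(R),np.median(R[:,2]),len(R))
```

```text
w12 12.83 [0.4716 0.1065 0.1179] [ 3.138e+00 -1.000e-03  1.572e+00]
304 206
(array([0.46410089, 0.12103177, 0.02804396]), np.float64(0.0007955977176658305)) 0.04400269662044341 1575
```

View pics/w12.png

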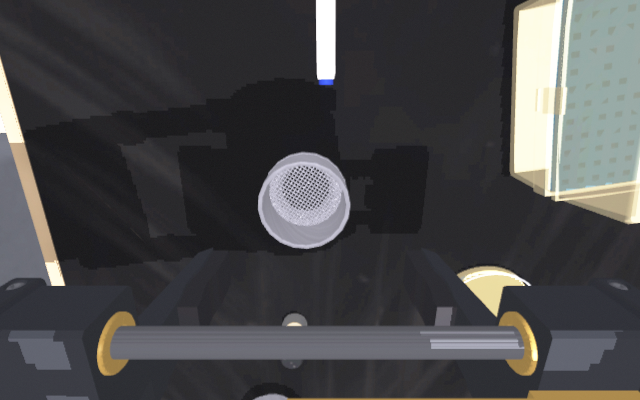

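The fine mesh is confirmed, rim at (304,206).

{"fn": "step_arm", "kwargs": {"steps": [[[0,0,0,0.0145,-0.0075,0,0.088],[0,0,0,0,0,0.02,0.088],[0,0,0,0,0,0.025,0.088],[0,0,0,0,0,0.015,0.088],[0,0,0,0,0,0.005,0.088]]]}}

```text
time_s: 13.25
eef_pos: [0.4614, 0.1205, 0.0495]
eef_rot: [-3.14, 0.0, 1.572]
contact_force: [-1.3, -0.4, -0.3]
finger_gap: 0.993
```

{"fn": "step_arm", "kwargs": {"steps": [[[0,0,0,0,0,0.01,0.088],[0,0,0,0,0,0.005,0.088],[0,0,0,0,0,0,0.088],[0,0,0,0,0,0,0.088]]]}}

```text
time_s: 13.58
eef_pos: [0.463, 0.1208, 0.0362]
eef_rot: [3.141, -0.0, 1.572]
contact_force: [0.4, 0.9, 0.5]
finger_gap: 0.998
```

{"fn": "step_arm", "kwargs": {"steps": [[[0,0,0,0,0,0,0.088],[0,0,0,0,0,0,0.088]]]}}

```text
time_s: 13.75
eef_pos: [0.4632, 0.1209, 0.0365]
eef_rot: [3.14, -0.0, 1.572]
contact_force: [0.2, 0.5, -0.8]
finger_gap: 1.003
```

{"fn": "step_arm", "kwargs": {"steps": [[[0,0,0,0,0,0,0.05],[0,0,0,0,0,0,0.05],[0,0,0,0,0,0,0.05],[0,0,0,0,0,0,0.05],[0,0,0,0,0,0,0.05]]], "squeeze": 20}}

```text
time_s: 14.17
eef_pos: [0.4626, 0.1208, 0.0358]
eef_rot: [3.141, -0.0, 1.572]
contact_force: [0.5, -0.4, 0.2]
finger_gap: 0.667
```

{"fn": "step_arm", "kwargs": {"steps": [[[0,0,0,0,0,0,0.05],[0,0,0,0,0,-0.005,0.05],[0,0,0,0,0,-0.02,0.05],[0,0,0,0,0,-0.035,0.05],[0,0,0,0,0,-0.04,0.05]]]}}

```text
time_s: 14.58
eef_pos: [0.4596, 0.1202, 0.1343]
eef_rot: [-3.135, 0.001, 1.572]
contact_force: [1.3, 0.0, -1.5]
finger_gap: 0.667
```

{"fn": "step_arm", "kwargs": {"steps": [[[0,0,0,0,0,-0.04,0.05],[0,0,0,0,0,-0.02,0.05],[0,0,0,0,0,0,0.05]]]}}

```text
time_s: 14.83
eef_pos: [0.466, 0.1216, 0.202]
eef_rot: [3.131, -0.002, 1.572]
contact_force: [0.9, -0.7, -1.9]
finger_gap: 0.664
```

{"fn": "step_arm", "kwargs": {"steps": [[[0,0,0,-0.02,0.01,0,0.05],[0,0,0,-0.038,0.02,0,0.05],[0,0,0,-0.038,0.02,0,0.05],[0,0,0,-0.038,0.02,0,0.05],[0,0,0,-0.038,0.02,0,0.05]]]}}

```text
time_s: 15.25
eef_pos: [0.5494, -0.048, 0.1937]
eef_rot: [-3.139, -0.001, 1.572]
contact_force: [0.4, 1.0, -1.3]
finger_gap: 0.665
```

{"fn": "step_arm", "kwargs": {"steps": [[[0,0,0,-0.038,0.02,0,0.05],[0,0,0,-0.038,0.02,0,0.05],[0,0,0,-0.03,0.016,0,0.05],[0,0,0,-0.02,0.01,0,0.05],[0,0,0,0,0,0,0.05]]]}}

```text
time_s: 15.67
eef_pos: [0.6157, -0.1744, 0.1932]
eef_rot: [-3.14, 0.001, 1.568]
contact_force: [0.5, 0.4, -1.1]
finger_gap: 0.665
```

{"fn": "step_arm", "kwargs": {"steps": [[[0,0,0,0,0,0,0.05],[0,0,0,0,0,0,0.05],[0,0,0,0,0,0,0.05],[0,0,0,0,0,0,0.05]]]}}

```text
time_s: 16.0
eef_pos: [0.6144, -0.1689, 0.1952]
eef_rot: [-3.14, -0.001, 1.573]
contact_force: [0.2, -0.1, -0.9]
finger_gap: 0.668
```

Run:
```python
from m import *
c=snap("wrist","w13");t=-c["R"].T@c["t"]-[.0007,.0843,.1273];print(t)
inhand(c,t,.006)
u,v=proj(c,[.6185,-.1765,.083]).astype(int);print(u,v)
W=cloud(c,u,v,70);R=W[(abs(W[:,2]-.083)<.005)&(np.hypot(W[:,0]-.6185,W[:,1]+.1765)<.035)];print(circ(R),np.median(R[:,2]),len(R))
```

```text
w13 16.05 [ 0.6146 -0.169   0.1955] [-3.141 -0.     1.573]
[ 0.61389205 -0.16939277  0.19231909]
inhand off [0.0008 0.0018] r 0.0283 0.0011 2794 rim z rel 0.0073
321 216
(array([ 0.61937083, -0.17732961,  0.02815608]), np.float64(0.0008088292032571587)) 0.08308661716935002 614
```

View pics/w13.png

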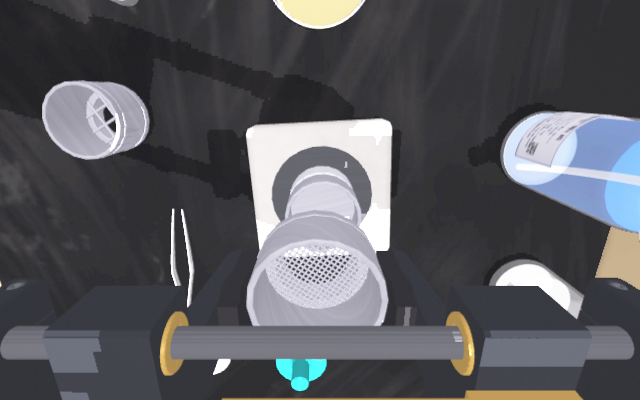

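{"fn": "step_arm", "kwargs": {"steps": [[[0,0,0,-0.0097,0.0047,0.01,0.05],[0,0,0,0,0,0.02,0.05],[0,0,0,0,0,0.02,0.05],[0,0,0,0,0,0.014,0.05],[0,0,0,0,0,0.004,0.05]]]}}

```text
time_s: 16.47
eef_pos: [0.6178, -0.1794, 0.1239]
eef_rot: [-3.136, -0.002, 1.572]
contact_force: [-0.6, -0.5, -2.3]
finger_gap: 0.66
```

{"fn": "step_arm", "kwargs": {"steps": [[[0,0,0,0,0,0.004,0.05],[0,0,0,0,0,0.003,0.05],[0,0,0,0,0,0.002,0.05],[0,0,0,0,0,0.002,0.05],[0,0,0,0,0,0,0.05]]]}}

```text
time_s: 16.88
eef_pos: [0.6202, -0.1801, 0.1172]
eef_rot: [3.141, 0.0, 1.572]
contact_force: [0.4, 0.1, -1.7]
finger_gap: 0.667
```

{"fn": "step_arm", "kwargs": {"steps": [[[0,0,0,0,0,0.001,0.05],[0,0,0,0,0,0.001,0.05],[0,0,0,0,0,0.001,0.05],[0,0,0,0,0,0,0.05]]]}}

```text
time_s: 17.22
eef_pos: [0.6198, -0.18, 0.1137]
eef_rot: [-3.142, 0.0, 1.572]
contact_force: [0.8, 0.0, -1.4]
finger_gap: 0.665
```

Run:
```python
from m import *
c=snap("wrist","w14");t=-c["R"].T@c["t"]-[.0007,.0843,.1273];print(t)
inhand(c,t,.006)
```

```text
w14 17.27 [ 0.6198 -0.18    0.1137] [-3.142 -0.     1.572]
[ 0.61926589 -0.18038013  0.11077663]
inhand off [0.0008 0.0018] r 0.0283 0.0011 2783 rim z rel 0.0073
```

{"fn": "step_arm", "kwargs": {"steps": [[[0,0,0,0,0,0.001,0.05],[0,0,0,0,0,0.001,0.05],[0,0,0,0,0,0,0.05],[0,0,0,0,0,0,0.05]]]}}

```text
time_s: 17.6
eef_pos: [0.6198, -0.18, 0.1116]
eef_rot: [-3.141, -0.0, 1.572]
contact_force: [0.3, -0.1, -1.6]
finger_gap: 0.661
```

{"fn": "step_arm", "kwargs": {"steps": [[[0,0,0,0,0,0.001,0.05],[0,0,0,0,0,0.0005,0.05],[0,0,0,0,0,0,0.05],[0,0,0,0,0,0,0.05]]]}}

```text
time_s: 17.93
eef_pos: [0.6198, -0.18, 0.1101]
eef_rot: [-3.141, -0.0, 1.572]
contact_force: [-0.6, 0.4, -1.7]
finger_gap: 0.664
```

Run:
```python
from m import *
c=snap("wrist","w15");t=-c["R"].T@c["t"]-[.0007,.0843,.1273];print(t)
inhand(c,t,.006)
```

```text
w15 17.98 [ 0.6198 -0.18    0.1102] [-3.142 -0.     1.572]
[ 0.61928628 -0.18038706  0.10723334]
inhand off [0.0007 0.0018] r 0.0283 0.0011 2762 rim z rel 0.0072
```

Run:
```python
from m import *
for n in("w8","w10","w13","w15"):
    c=dict(np.load(n+".npz"));t=-c["R"].T@c["t"]-[.0007,.0843,.1273]
    W=cloud(c,317,270,90);W=W[(W[:,2]<t[2]+.03)&(np.hypot(W[:,0]-t[0],W[:,1]-t[1]-.001)<.034)]
    h=np.histogram((W[:,2]-t[2])*1000,np.arange(-10,30,1));print(n,t.round(4),h[0].tolist(),np.percentile(W[:,2],[98,99.5])-t[2])
```

```text
w8 [0.5067 0.3746 0.1735] [270, 258, 262, 246, 213, 254, 217, 210, 215, 207, 219, 224, 206, 233, 229, 253, 250, 319, 940, 841, 126, 64, 51, 59, 39, 41, 49, 37, 34, 29, 35, 55, 61, 69, 75, 212, 161, 5, 0] [0.02532658 0.02631828]
w10 [ 0.6185 -0.178   0.074 ] [287, 250, 264, 239, 233, 225, 209, 233, 207, 222, 228, 222, 231, 200, 232, 265, 236, 282, 711, 1078, 221, 68, 50, 56, 53, 46, 38, 37, 42, 26, 38, 49, 65, 59, 65, 172, 247, 23, 0] [0.02561242 0.02660256]
w13 [ 0.6139 -0.1694  0.1923] [265, 278, 254, 227, 235, 240, 217, 235, 227, 190, 230, 218, 236, 230, 212, 199, 231, 241, 246, 293, 704, 1073, 202, 57, 52, 41, 40, 33, 38, 30, 34, 42, 72, 66, 69, 215, 205, 18, 0] [0.0256017 0.0264785]
w15 [ 0.6193 -0.1804  0.1072] [278, 262, 254, 243, 246, 229, 218, 224, 215, 214, 220, 216, 218, 232, 222, 205, 245, 228, 250, 265, 698, 1093, 216, 53, 52, 46, 41, 40, 41, 30, 31, 49, 61, 66, 72, 184, 225, 32, 0] [0.02551035 0.02655367]
```

The earlier window cut the rim off. The rim is really at 118.4 mm, so about 1.4 mm remains.

{"fn": "step_arm", "kwargs": {"steps": [[[0,0,0,0,0,0.001,0.05],[0,0,0,0,0,0.001,0.05],[0,0,0,0,0,0,0.05],[0,0,0,0,0,0,0.05]]]}}

```text
time_s: 18.32
eef_pos: [0.6201, -0.1801, 0.1088]
eef_rot: [3.141, 0.0, 1.572]
contact_force: [-1.9, 0.5, 4.1]
finger_gap: 0.661
```

Contact at the right height (rim about 117 mm). Releasing and retreating.

{"fn": "step_arm", "kwargs": {"steps": [[[0,0,0,0,0,0.0005,0.05],[0,0,0,0,0,0,0.088],[0,0,0,0,0,0,0.088],[0,0,0,0,0,0,0.088],[0,0,0,0,0,0,0.088]]]}}

```text
time_s: 18.73
eef_pos: [0.6198, -0.18, 0.1074]
eef_rot: [-3.142, -0.0, 1.572]
contact_force: [1.1, 0.4, 0.5]
finger_gap: 0.943
```

{"fn": "step_arm", "kwargs": {"steps": [[[0,0,0,0,0,0,0.088],[0,0,0,0,0,-0.01,0.088],[0,0,0,0,0,-0.03,0.088],[0,0,0,0,0,-0.04,0.088],[0,0,0,0,0,-0.04,0.088]]]}}

```text
time_s: 19.15
eef_pos: [0.6188, -0.1797, 0.2281]
eef_rot: [-3.139, -0.001, 1.572]
contact_force: [1.8, -0.2, 0.4]
finger_gap: 1.0
```

{"fn": "step_arm", "kwargs": {"steps": [[[0,0,0,0,0,-0.04,0.088],[0,0,0,-0.02,0,-0.02,0.088],[0,0,0,-0.02,0,0,0.088],[0,0,0,0,0,0,0.088],[0,0,0,0,0,0,0.088]]]}}

```text
time_s: 19.57
eef_pos: [0.6198, -0.2206, 0.2886]
eef_rot: [3.141, 0.0, 1.57]
contact_force: [0.0, 0.5, -1.2]
finger_gap: 0.999
```

```bash
cat >> m.py <<'E'
def rim(c,X,tol=.005,r=80):
    u,v=proj(c,X).astype(int)
    W=cloud(c,u,v,r);R=W[(abs(W[:,2]-X[2])<tol)&(np.hypot(W[:,0]-X[0],W[:,1]-X[1])<.036)]
    s,e=circ(R);print("rim px",u,v,s.round(4),e.round(4),"n",len(R),"z",np.median(R[:,2]).round(4),np.percentile(R[:,2],[25,75]).round(4))
E
python3 - <<'E'
from m import *
c=snap("wrist","w16");rim(c,[.6195,-.178,.117])
E
```

```text
w16 19.62 [ 0.6195 -0.2198  0.2875] [-3.141e+00 -1.000e-03  1.571e+00]
rim px 315 140 [ 0.6204 -0.18    0.0281] 0.0008 n 751 z 0.1171 [0.1166 0.1177]
```

View pics/w16.png

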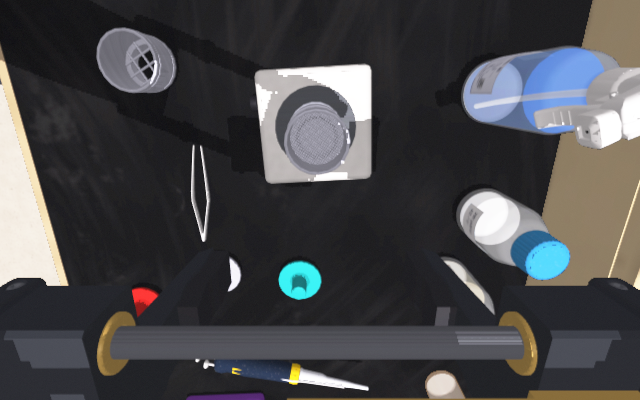

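The fine sieve is seated: rim 117.1 mm, level, 2.7 mm from the pan's centre. Now the coarse sieve at (0.431, -0.1067).

{"fn": "step_arm", "kwargs": {"steps": [[[0,0,0,0.01,-0.019,0,0.088],[0,0,0,0.02,-0.035,0,0.088],[0,0,0,0.023,-0.038,0,0.088],[0,0,0,0.023,-0.038,0,0.088],[0,0,0,0.02,-0.034,0,0.088]]]}}

```text
time_s: 20.03
eef_pos: [0.4579, -0.1249, 0.2858]
eef_rot: [-3.138, -0.002, 1.572]
contact_force: [0.0, -0.1, 0.7]
finger_gap: 0.999
```

{"fn": "step_arm", "kwargs": {"steps": [[[0,0,0,0.017,-0.025,0.01,0.088],[0,0,0,0,0,0.03,0.088],[0,0,0,0,0,0.04,0.088],[0,0,0,0,0,0.04,0.088],[0,0,0,0,0,0.02,0.088]]]}}

```text
time_s: 20.45
eef_pos: [0.4314, -0.1078, 0.1426]
eef_rot: [-3.134, -0.003, 1.573]
contact_force: [-1.6, 0.9, 0.4]
finger_gap: 0.995
```

{"fn": "step_arm", "kwargs": {"steps": [[[0,0,0,0,0,0.01,0.088],[0,0,0,0,0,0,0.088],[0,0,0,0,0,0,0.088],[0,0,0,0,0,0,0.088],[0,0,0,0,0,0,0.088]]]}}

```text
time_s: 20.87
eef_pos: [0.4372, -0.1104, 0.1397]
eef_rot: [3.138, 0.001, 1.572]
contact_force: [-0.7, -0.9, 0.2]
finger_gap: 0.996
```

Run:
```python
from m import *
c=snap("wrist","w17");rim(c,[.431,-.1067,.058])
```

```text
w17 20.92 [ 0.437  -0.1104  0.1396] [3.138e+00 1.000e-03 1.572e+00]
rim px 306 216 [ 0.4303 -0.1065  0.0281] 0.0008 n 1462 z 0.058 [0.0571 0.0586]
```

View pics/w17.png

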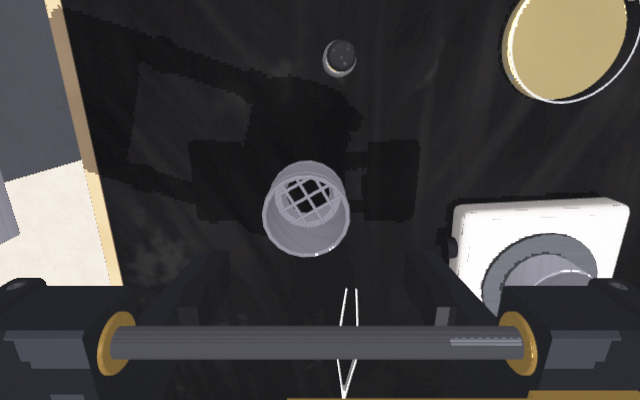

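{"fn": "step_arm", "kwargs": {"steps": [[[0,0,0,0.004,-0.006,0,0.088],[0,0,0,0,0,0.02,0.088],[0,0,0,0,0,0.03,0.088],[0,0,0,0,0,0.02,0.088],[0,0,0,0,0,0.01,0.088]]]}}

```text
time_s: 21.33
eef_pos: [0.4277, -0.1054, 0.056]
eef_rot: [-3.139, -0.001, 1.572]
contact_force: [0.6, 0.7, 0.1]
finger_gap: 1.004
```

{"fn": "step_arm", "kwargs": {"steps": [[[0,0,0,0,0,0.007,0.088],[0,0,0,0,0,0.003,0.088],[0,0,0,0,0,0,0.088],[0,0,0,0,0,0,0.088],[0,0,0,0,0,0,0.088]]]}}

```text
time_s: 21.75
eef_pos: [0.4306, -0.1064, 0.0489]
eef_rot: [3.139, 0.001, 1.572]
contact_force: [-1.0, 0.7, -0.3]
finger_gap: 1.0
```

{"fn": "step_arm", "kwargs": {"steps": [[[0,0,0,0,0,0,0.05],[0,0,0,0,0,0,0.05],[0,0,0,0,0,0,0.05],[0,0,0,0,0,0,0.05],[0,0,0,0,0,0,0.05]]], "squeeze": 20}}

```text
time_s: 22.17
eef_pos: [0.4296, -0.1061, 0.0479]
eef_rot: [3.141, 0.0, 1.572]
contact_force: [-0.5, -0.1, 1.6]
finger_gap: 0.673
```

{"fn": "step_arm", "kwargs": {"steps": [[[0,0,0,0,0,0,0.05],[0,0,0,0,0,-0.005,0.05],[0,0,0,0,0,-0.02,0.05],[0,0,0,0,0,-0.035,0.05],[0,0,0,0,0,-0.04,0.05]]]}}

```text
time_s: 22.58
eef_pos: [0.4269, -0.1052, 0.1465]
eef_rot: [-3.135, -0.002, 1.572]
contact_force: [0.9, -0.6, -1.5]
finger_gap: 0.671
```

{"fn": "step_arm", "kwargs": {"steps": [[[0,0,0,0,0,-0.04,0.05],[0,0,0,0,0,-0.04,0.05],[0,0,0,0,0,-0.02,0.05],[0,0,0,0,0,0,0.05]]]}}

```text
time_s: 22.92
eef_pos: [0.4326, -0.107, 0.2541]
eef_rot: [3.131, 0.003, 1.572]
contact_force: [0.5, -0.6, -0.9]
finger_gap: 0.673
```

{"fn": "step_arm", "kwargs": {"steps": [[[0,0,0,-0.007,0.02,0,0.05],[0,0,0,-0.014,0.038,0,0.05],[0,0,0,-0.014,0.038,0,0.05],[0,0,0,-0.014,0.038,0,0.05],[0,0,0,-0.014,0.036,0,0.05]]]}}

```text
time_s: 23.33
eef_pos: [0.6002, -0.1691, 0.2451]
eef_rot: [-3.139, -0.001, 1.572]
contact_force: [-0.5, -0.9, -0.6]
finger_gap: 0.672
```

{"fn": "step_arm", "kwargs": {"steps": [[[0,0,0,-0.007,0.019,0,0.05],[0,0,0,0,0,0,0.05],[0,0,0,0,0,0,0.05],[0,0,0,0,0,0,0.05],[0,0,0,0,0,0,0.05]]]}}

```text
time_s: 23.75
eef_pos: [0.617, -0.1752, 0.2466]
eef_rot: [-3.139, -0.001, 1.572]
contact_force: [-0.7, 0.5, -1.1]
finger_gap: 0.669
```

```bash
cat >> m.py <<'E'
def held(c):
    t=-c["R"].T@c["t"]-[.0007,.0843,.1273]
    W=cloud(c,317,270,90);W=W[(W[:,2]<t[2]+.018)&(np.hypot(W[:,0]-t[0],W[:,1]-t[1]-.001)<.036)&(W[:,2]>t[2]+.004)]
    h,b=np.histogram(W[:,2]-t[2],np.arange(.004,.018,.0005));k=np.argmax(np.convolve(h,[1,1,1],"same"));z=t[2]+b[k]+.00025
    R=W[abs(W[:,2]-z)<.0025];s,e=circ(R);print("held rim",s.round(4),e.round(4),"z",np.median(R[:,2]).round(4),len(R))
E
python3 - <<'E'
from m import *
c=snap("wrist","w18");held(c);rim(c,[.6204,-.18,.117])
E
```

```text
w18 23.8 [ 0.6172 -0.1753  0.2471] [-3.14  -0.     1.572]
held rim [ 0.6173 -0.1763  0.0288] 0.0013 z 0.2568 2363
rim px 320 205 [ 0.6204 -0.1795  0.0281] 0.0008 n 537 z 0.1171 [0.1164 0.1176]
```

View pics/w18.png

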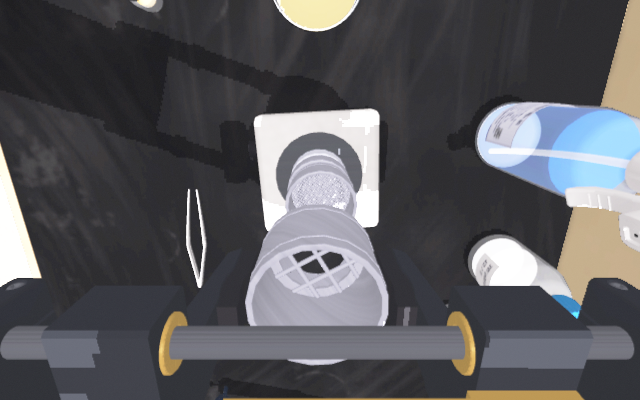

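{"fn": "step_arm", "kwargs": {"steps": [[[0,0,0,-0.0015,0.003,0.01,0.05],[0,0,0,0,0,0.025,0.05],[0,0,0,0,0,0.025,0.05],[0,0,0,0,0,0.014,0.05],[0,0,0,0,0,0.004,0.05]]]}}

```text
time_s: 24.22
eef_pos: [0.6189, -0.1764, 0.1657]
eef_rot: [-3.136, -0.002, 1.572]
contact_force: [-0.7, 0.2, -2.7]
finger_gap: 0.673
```

{"fn": "step_arm", "kwargs": {"steps": [[[0,0,0,0,0,0.003,0.05],[0,0,0,0,0,0.002,0.05],[0,0,0,0,0,0.001,0.05],[0,0,0,0,0,0,0.05],[0,0,0,0,0,0,0.05]]]}}

```text
time_s: 24.63
eef_pos: [0.6223, -0.1776, 0.165]
eef_rot: [3.14, 0.001, 1.572]
contact_force: [-0.3, -0.8, -1.2]
finger_gap: 0.673
```

Run:
```python
from m import *
c=snap("wrist","w19");held(c)
```

```text
w19 24.68 [ 0.6223 -0.1776  0.1649] [3.140e+00 1.000e-03 1.572e+00]
held rim [ 0.6226 -0.1787  0.0288] 0.0013 z 0.1752 2372
```

{"fn": "step_arm", "kwargs": {"steps": [[[0,0,0,0,-0.002,0,0.05],[0,0,0,0,0,0.003,0.05],[0,0,0,0,0,0.002,0.05],[0,0,0,0,0,0.002,0.05],[0,0,0,0,0,0,0.05]]]}}

```text
time_s: 25.1
eef_pos: [0.6191, -0.1772, 0.1559]
eef_rot: [-3.14, -0.0, 1.572]
contact_force: [-1.2, -0.2, -1.1]
finger_gap: 0.672
```

{"fn": "step_arm", "kwargs": {"steps": [[[0,0,0,0,0,0.001,0.05],[0,0,0,0,0,0.001,0.05],[0,0,0,0,0,0,0.05],[0,0,0,0,0,0,0.05]]]}}

```text
time_s: 25.43
eef_pos: [0.6197, -0.1774, 0.1549]
eef_rot: [3.141, 0.0, 1.572]
contact_force: [-0.6, 0.3, 0.2]
finger_gap: 0.671
```

{"fn": "step_arm", "kwargs": {"steps": [[[0,0,0,0,0,0.001,0.05],[0,0,0,0,0,0,0.05],[0,0,0,0,0,0,0.05]]]}}

```text
time_s: 25.68
eef_pos: [0.6198, -0.1775, 0.1549]
eef_rot: [3.141, 0.0, 1.572]
contact_force: [-2.7, 1.2, 5.5]
finger_gap: 0.67
```

Run:
```python
from m import *
c=snap("wrist","w20");held(c)
```

```text
w20 25.73 [ 0.6198 -0.1775  0.1549] [3.141 0.    1.572]
held rim [ 0.62   -0.1785  0.0287] 0.0013 z 0.1651 2369
```

The rim is at 165.1 mm (165 expected) with 5.5 N contact: home. Releasing.

{"fn": "step_arm", "kwargs": {"steps": [[[0,0,0,0,0,0,0.088],[0,0,0,0,0,0,0.088],[0,0,0,0,0,0,0.088],[0,0,0,0,0,0,0.088],[0,0,0,0,0,0,0.088]]]}}

```text
time_s: 26.15
eef_pos: [0.6195, -0.1773, 0.1534]
eef_rot: [-3.141, -0.0, 1.572]
contact_force: [-0.6, 0.2, 0.6]
finger_gap: 0.996
```

{"fn": "step_arm", "kwargs": {"steps": [[[0,0,0,0,0,-0.01,0.088],[0,0,0,0,0,-0.03,0.088],[0,0,0,0,0,-0.04,0.088],[0,0,0,0,0,-0.04,0.088],[0,0,0,-0.02,0,-0.03,0.088]]]}}

```text
time_s: 26.57
eef_pos: [0.6205, -0.1951, 0.3083]
eef_rot: [3.138, -0.001, 1.574]
contact_force: [0.6, -0.7, 0.9]
finger_gap: 0.997
```

{"fn": "step_arm", "kwargs": {"steps": [[[0,0,0,-0.03,0,-0.01,0.088],[0,0,0,0,0,0,0.088],[0,0,0,0,0,0,0.088]]]}}

```text
time_s: 26.82
eef_pos: [0.62, -0.2287, 0.3159]
eef_rot: [3.139, 0.001, 1.57]
contact_force: [-0.2, -0.1, -1.6]
finger_gap: 1.002
```

Run:
```python
from m import *
c=snap("wrist","w21");rim(c,[.6200,-.178,.165])
```

```text
w21 26.87 [ 0.6194 -0.2276  0.3141] [ 3.141 -0.     1.571]
rim px 315 133 [ 0.6201 -0.1783  0.028 ] 0.0008 n 884 z 0.1652 [0.1646 0.1658]
```

View pics/w21.png

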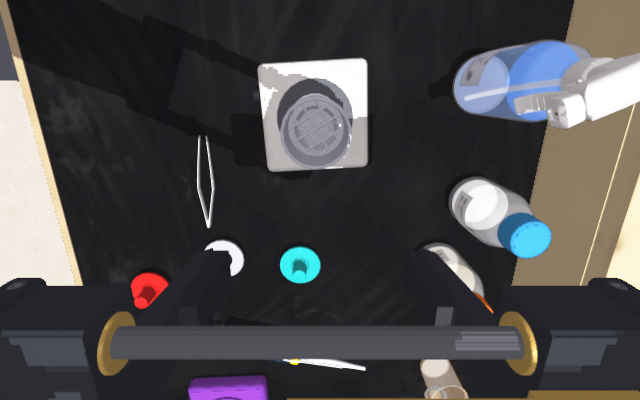

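The coarse sieve is seated: rim 165.2 mm, level, 1.5 mm off. Now the lid.

{"fn": "step_arm", "kwargs": {"steps": [[[0,0,0,-0.02,-0.018,0,0.06],[0,0,0,-0.035,-0.032,0,0.06],[0,0,0,-0.035,-0.032,0,0.06],[0,0,0,-0.035,-0.032,0,0.06],[0,0,0,-0.025,-0.022,0.02,0.06]]]}}

```text
time_s: 27.28
eef_pos: [0.495, -0.3661, 0.2964]
eef_rot: [3.138, 0.003, 1.573]
contact_force: [1.7, -0.0, 0.2]
finger_gap: 0.683
```

{"fn": "step_arm", "kwargs": {"steps": [[[0,0,0,0,0,0.04,0.06],[0,0,0,0,0,0.04,0.06],[0,0,0,0,0,0.04,0.06],[0,0,0,0,0,0.03,0.06],[0,0,0,0,0,0.01,0.06]]]}}

```text
time_s: 27.7
eef_pos: [0.4913, -0.3605, 0.1261]
eef_rot: [-3.132, -0.008, 1.572]
contact_force: [-0.2, 0.4, 0.1]
finger_gap: 0.681
```

{"fn": "step_arm", "kwargs": {"steps": [[[0,0,0,0,0,0,0.06],[0,0,0,0,0,0,0.06],[0,0,0,0,0,0,0.06],[0,0,0,0,0,0,0.06]]]}}

```text
time_s: 28.03
eef_pos: [0.4972, -0.3657, 0.1367]
eef_rot: [3.138, 0.003, 1.572]
contact_force: [0.5, 0.1, 0.5]
finger_gap: 0.678
```

Run:
```python
from m import *
c=snap("wrist","w22")
u,v=proj(c,[.4842,-.377,.03]).astype(int);print(u,v)
W=cloud(c,u,v,100)
K=W[(abs(W[:,2]-.045)<.002)&(np.hypot(W[:,0]-.484,W[:,1]+.377)<.02)];print("knob top",len(K),K.mean(0),np.median(K[:,2]),(K.min(0)+K.max(0))/2,K.max(0)-K.min(0))
D=W[(abs(W[:,2]-.015)<.003)&(np.hypot(W[:,0]-.484,W[:,1]+.377)<.04)];print("disc",len(D),(D.min(0)+D.max(0))/2,D.max(0)-D.min(0))
```

```text
w22 28.08 [ 0.4971 -0.3658  0.1366] [3.138e+00 3.000e-03 1.572e+00]
298 223
knob top 529 [ 0.4841185  -0.3759423   0.04518391] 0.04518905506307963 [ 0.48388523 -0.3764467   0.04506735] [0.01886053 0.01927237 0.00383389]
disc 3115 [ 0.48432834 -0.37658818  0.01504825] [0.05926997 0.0594434  0.00589882]
```

View pics/w22.png

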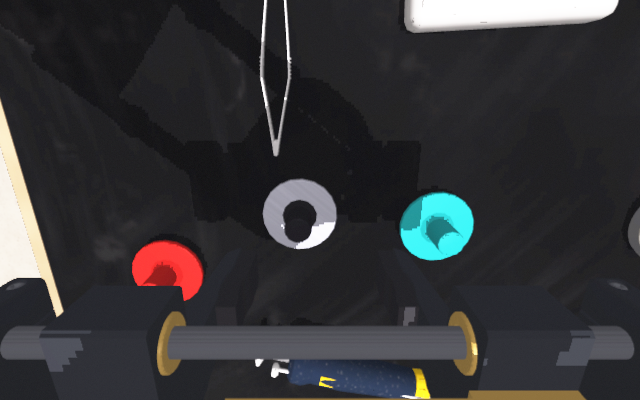

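{"fn": "step_arm", "kwargs": {"steps": [[[0,0,0,-0.0107,-0.0133,0,0.06],[0,0,0,0,0,0.02,0.06],[0,0,0,0,0,0.025,0.06],[0,0,0,0,0,0.02,0.06],[0,0,0,0,0,0.01,0.06]]]}}

```text
time_s: 28.5
eef_pos: [0.4817, -0.3752, 0.0579]
eef_rot: [-3.141, -0.0, 1.572]
contact_force: [0.2, -0.7, 0.1]
finger_gap: 0.681
```

{"fn": "step_arm", "kwargs": {"steps": [[[0,0,0,0,0,0,0.06],[0,0,0,0,0,0,0.06],[0,0,0,0,0,0,0.06]]]}}

```text
time_s: 28.75
eef_pos: [0.4833, -0.3764, 0.0606]
eef_rot: [3.139, 0.002, 1.572]
contact_force: [-0.3, 0.3, 1.1]
finger_gap: 0.685
```

{"fn": "step_arm", "kwargs": {"steps": [[[0,0,0,0,0,0.01,0.06],[0,0,0,0,0,0.006,0.06],[0,0,0,0,0,0.002,0.06],[0,0,0,0,0,0,0.06],[0,0,0,0,0,0,0.06]]]}}

```text
time_s: 29.17
eef_pos: [0.4819, -0.3752, 0.0404]
eef_rot: [-3.141, -0.0, 1.572]
contact_force: [0.6, 0.1, -0.0]
finger_gap: 0.68
```

{"fn": "step_arm", "kwargs": {"steps": [[[0,0,0,0,0.001,0,0.01],[0,0,0,0,0,0,0.01],[0,0,0,0,0,0,0.01],[0,0,0,0,0,0,0.01],[0,0,0,0,0,0,0.01]]], "squeeze": 20}}

```text
time_s: 29.58
eef_pos: [0.4832, -0.3755, 0.0409]
eef_rot: [3.141, 0.0, 1.572]
contact_force: [-0.1, 0.4, 0.0]
finger_gap: 0.325
```

{"fn": "step_arm", "kwargs": {"steps": [[[0,0,0,0,0,0,0.01],[0,0,0,0,0,0,0.01],[0,0,0,0,0,-0.005,0.01],[0,0,0,0,0,-0.02,0.01],[0,0,0,0,0,-0.035,0.01]]]}}

```text
time_s: 30.0
eef_pos: [0.4801, -0.3729, 0.0969]
eef_rot: [-3.134, -0.006, 1.572]
contact_force: [-0.0, -0.4, -2.1]
finger_gap: 0.219
```

{"fn": "step_arm", "kwargs": {"steps": [[[0,0,0,0,0,-0.04,0.01],[0,0,0,0,0,-0.04,0.01],[0,0,0,0,0,-0.04,0.01],[0,0,0,0,0,-0.04,0.01],[0,0,0,0,0,-0.02,0.01]]]}}

```text
time_s: 30.42
eef_pos: [0.4845, -0.3766, 0.2875]
eef_rot: [3.135, 0.005, 1.572]
contact_force: [1.9, -0.5, -0.8]
finger_gap: 0.225
```

Run:
```python
from m import *
c=snap("wrist","w23")
```

```text
w23 30.47 [ 0.4857 -0.3776  0.2907] [3.131 0.009 1.572]
```

View pics/w23.png

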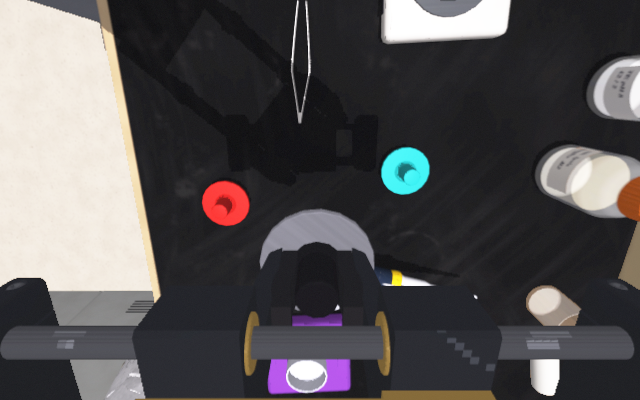

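The lid is held (19.5 mm gap). Moving over the stack.

{"fn": "step_arm", "kwargs": {"steps": [[[0,0,0,0.02,0.014,0,0.01],[0,0,0,0.035,0.024,0,0.01],[0,0,0,0.038,0.026,0,0.01],[0,0,0,0.038,0.026,0,0.01],[0,0,0,0.035,0.024,0,0.01]]]}}

```text
time_s: 30.88
eef_pos: [0.5913, -0.2162, 0.2799]
eef_rot: [-3.141, -0.0, 1.571]
contact_force: [0.2, -0.5, -0.8]
finger_gap: 0.223
```

{"fn": "step_arm", "kwargs": {"steps": [[[0,0,0,0.022,0.016,0,0.01],[0,0,0,0.01,0.007,0,0.01],[0,0,0,0,0,0,0.01],[0,0,0,0,0,0,0.01],[0,0,0,0,0,0,0.01]]]}}

```text
time_s: 31.3
eef_pos: [0.6132, -0.187, 0.2802]
eef_rot: [-3.14, 0.001, 1.571]
contact_force: [0.2, 0.4, -0.5]
finger_gap: 0.222
```

{"fn": "step_arm", "kwargs": {"steps": [[[0,0,0,0,0,0.02,0.01],[0,0,0,0,0,0.015,0.01],[0,0,0,0,0,0,0.01],[0,0,0,0,0,0,0.01],[0,0,0,0,0,0,0.01]]]}}

```text
time_s: 31.72
eef_pos: [0.6139, -0.1871, 0.2465]
eef_rot: [3.141, 0.0, 1.57]
contact_force: [-0.5, -0.3, -0.4]
finger_gap: 0.223
```

Run:
```python
from m import *
c=snap("wrist","w24")
t=-c["R"].T@c["t"]-[.0007,.0843,.1273];print(t)
W=cloud(c,317,250,90);z0=t[2]-.025
h,b=np.histogram(W[:,2]-t[2],np.arange(-.04,.01,.001));print(dict(zip((b[:-1]*1000).round().astype(int).tolist(),h.tolist())))
rim(c,[.6201,-.1783,.165])
```

```text
w24 31.77 [ 0.6143 -0.187   0.247 ] [3.14e+00 1.00e-03 1.57e+00]
[ 0.61336772 -0.1874511   0.24356703]
{-40: 0, -39: 0, -38: 0, -37: 0, -36: 0, -35: 0, -34: 0, -33: 0, -32: 0, -31: 0, -30: 0, -29: 0, -28: 4, -27: 22, -26: 57, -25: 85, -24: 659, -23: 1983, -22: 721, -21: 136, -20: 122, -19: 91, -18: 90, -17: 81, -16: 87, -15: 102, -14: 87, -13: 89, -12: 107, -11: 98, -10: 126, -9: 99, -8: 121, -7: 113, -6: 112, -5: 106, -4: 119, -3: 112, -2: 136, -1: 142, 0: 133, 1: 199, 2: 181, 3: 172, 4: 170, 5: 217, 6: 426, 7: 923, 8: 296}
rim px 325 210 [ 0.62   -0.1778  0.028 ] 0.0008 n 861 z 0.1651 [0.1644 0.1656]
```

View pics/w24.png

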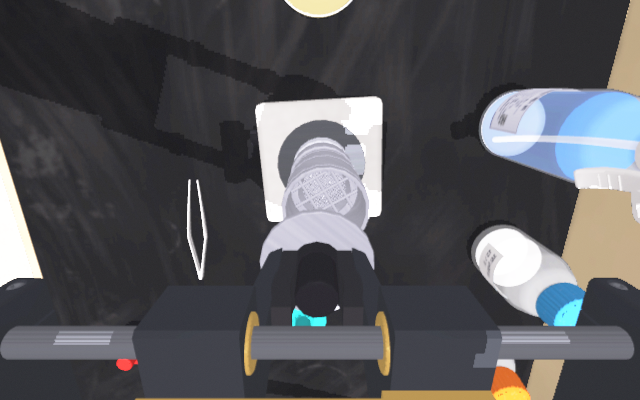

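```bash
cat >> m.py <<'E'
def lidc(c,g=None):
    t=-c["R"].T@c["t"]-[.0007,.0843,.1273]
    W=cloud(c,317,250,90);D=W[(abs(W[:,2]-t[2]+.0225)<.003)&(np.hypot(W[:,0]-t[0],W[:,1]-t[1])<.04)]
    xs=np.round(D[:,0],3);E=np.array([D[xs==x][np.argmax(D[xs==x][:,1])] for x in np.unique(xs)]);E=E[E[:,1]>t[1]+.008]
    s=least_squares(lambda p:np.hypot(E[:,0]-p[0],E[:,1]-p[1])-.0297,t[:2],loss="soft_l1",f_scale=.001)
    print("lid",s.x.round(4),np.abs(s.fun).mean().round(4),len(E),"z",np.median(D[:,2]).round(4),"tcp",t.round(4))
E
python3 - <<'E'
from m import *
lidc(dict(np.load("w24.npz")))
E
```

```text
lid [ 0.6142 -0.1882] 0.0002 57 z 0.2211 tcp [ 0.6134 -0.1875  0.2436]
```

{"fn": "step_arm", "kwargs": {"steps": [[[0,0,0,0.01,0.0055,0.01,0.01],[0,0,0,0,0,0.015,0.01],[0,0,0,0,0,0.005,0.01],[0,0,0,0,0,0,0.01],[0,0,0,0,0,0,0.01]]]}}

```text
time_s: 32.18
eef_pos: [0.6196, -0.1754, 0.2154]
eef_rot: [-3.141, -0.0, 1.572]
contact_force: [-0.6, -0.4, -1.3]
finger_gap: 0.221
```

{"fn": "step_arm", "kwargs": {"steps": [[[0,0,0,0,0,0,0.01],[0,0,0,0,0,0,0.01]]]}}

```text
time_s: 32.35
eef_pos: [0.6202, -0.1759, 0.2167]
eef_rot: [3.14, 0.0, 1.572]
contact_force: [0.1, 0.5, -1.4]
finger_gap: 0.22
```

Run:
```python
from m import *
c=snap("wrist","w25");lidc(c)
```

```text
w25 32.4 [ 0.6201 -0.1759  0.2167] [3.14  0.    1.572]
lid [ 0.6205 -0.177 ] 0.0002 57 z 0.1913 tcp [ 0.6195 -0.1762  0.2137]
```

{"fn": "step_arm", "kwargs": {"steps": [[[0,0,0,-0.0005,0,0.005,0.01],[0,0,0,0,0,0.006,0.01],[0,0,0,0,0,0.004,0.01],[0,0,0,0,0,0.003,0.01],[0,0,0,0,0,0,0.01]]]}}

```text
time_s: 32.82
eef_pos: [0.6188, -0.1761, 0.1962]
eef_rot: [-3.139, -0.001, 1.572]
contact_force: [0.4, -0.5, -1.5]
finger_gap: 0.22
```

{"fn": "step_arm", "kwargs": {"steps": [[[0,0,0,0,0,0.001,0.01],[0,0,0,0,0,0.001,0.01],[0,0,0,0,0,0,0.01],[0,0,0,0,0,0,0.01]]]}}

```text
time_s: 33.15
eef_pos: [0.6198, -0.1764, 0.196]
eef_rot: [3.141, 0.0, 1.572]
contact_force: [0.1, -0.1, -0.8]
finger_gap: 0.217
```

Run:
```python
from m import *
c=snap("wrist","w26");lidc(c)
```

```text
w26 33.2 [ 0.6197 -0.1763  0.1959] [3.141 0.    1.572]
lid [ 0.6201 -0.1775] 0.0001 57 z 0.1706 tcp [ 0.6192 -0.1767  0.193 ]
```

{"fn": "step_arm", "kwargs": {"steps": [[[0,0,0,0,0,0.001,0.01],[0,0,0,0,0,0,0.01],[0,0,0,0,0,0,0.01]]]}}

```text
time_s: 33.45
eef_pos: [0.6199, -0.1764, 0.1957]
eef_rot: [3.141, 0.0, 1.572]
contact_force: [-1.5, 0.8, 4.2]
finger_gap: 0.219
```

Contact at the seated height. Releasing, then raising the arm.

{"fn": "step_arm", "kwargs": {"steps": [[[0,0,0,0,0,0,0.06],[0,0,0,0,0,0,0.06],[0,0,0,0,0,0,0.06],[0,0,0,0,0,0,0.06],[0,0,0,0,0,-0.005,0.06]]]}}

```text
time_s: 33.87
eef_pos: [0.6187, -0.176, 0.1982]
eef_rot: [-3.139, -0.001, 1.572]
contact_force: [0.7, 0.3, -0.3]
finger_gap: 0.576
```

{"fn": "step_arm", "kwargs": {"steps": [[[0,0,0,0,0,-0.02,0.06],[0,0,0,0,0,-0.03,0.06],[0,0,0,0,0,-0.04,0.06],[0,0,0,0,0,-0.03,0.06],[0,0,0,-0.02,0,0,0.06]]]}}

```text
time_s: 34.28
eef_pos: [0.6231, -0.1949, 0.3295]
eef_rot: [3.128, 0.003, 1.574]
contact_force: [0.8, -0.1, 1.1]
finger_gap: 0.681
```

{"fn": "step_arm", "kwargs": {"steps": [[[0,0,0,-0.04,0,0,0.06],[0,0,0,-0.03,0,0,0.06],[0,0,0,0,0,0,0.06],[0,0,0,0,0,0,0.06],[0,0,0,0,0,0,0.06]]]}}

```text
time_s: 34.7
eef_pos: [0.6195, -0.2661, 0.3195]
eef_rot: [-3.141, -0.001, 1.571]
contact_force: [-0.9, 0.5, -0.2]
finger_gap: 0.68
```

Run:
```python
from m import *
c=snap("wrist","w27")
u,v=proj(c,[.62,-.177,.18]).astype(int);print(u,v)
W=cloud(c,u,v,90)
q=np.hypot(W[:,0]-.62,W[:,1]+.177)
K=W[(abs(W[:,2]-.2)<.003)&(q<.02)];print("knob",len(K),(K.min(0)+K.max(0))/2,np.median(K[:,2]))
D=W[(abs(W[:,2]-.17)<.004)&(q<.04)];print("disc",len(D),(D.min(0)+D.max(0))/2,np.median(D[:,2]))
A=np.c_[D[:,:2],np.ones(len(D))];print("tilt",np.linalg.lstsq(A,D[:,2],rcond=None)[0][:2])
s=snap("scene","s2");t=snap("top","t2")
y,x=proj(s,[.62,-.177,.12]).astype(int)[::-1]
cv2.imwrite("pics/s2z.png",cv2.resize(s["image"][max(0,y-75):y+75,max(0,x-100):x+100],(800,600),interpolation=cv2.INTER_CUBIC))
```

```text
w27 34.75 [ 0.6197 -0.2655  0.3196] [-3.141e+00 -1.000e-03  1.572e+00]
316 85
knob 630 [ 0.62017418 -0.17775295  0.19991806] 0.20032766321307405
disc 4041 [ 0.62020365 -0.1779891   0.16999762] 0.17052183638823862
tilt [0.00128246 0.00014525]
s2 34.8 [ 0.6197 -0.2652  0.3196] [-3.141e+00 -1.000e-03  1.573e+00]
t2 34.85 [ 0.6198 -0.2651  0.3197] [-3.141 -0.     1.573]
```

View pics/w27.png

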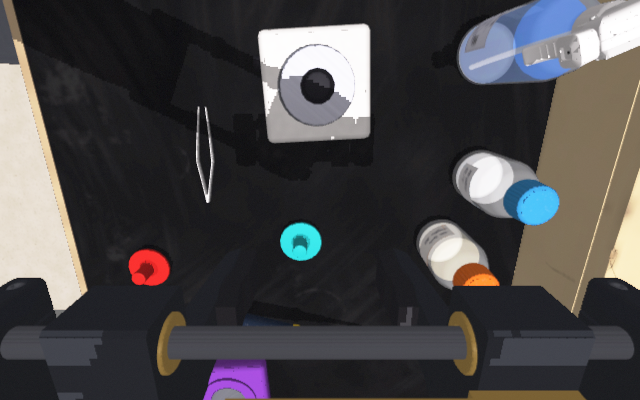

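View pics/s2z.png

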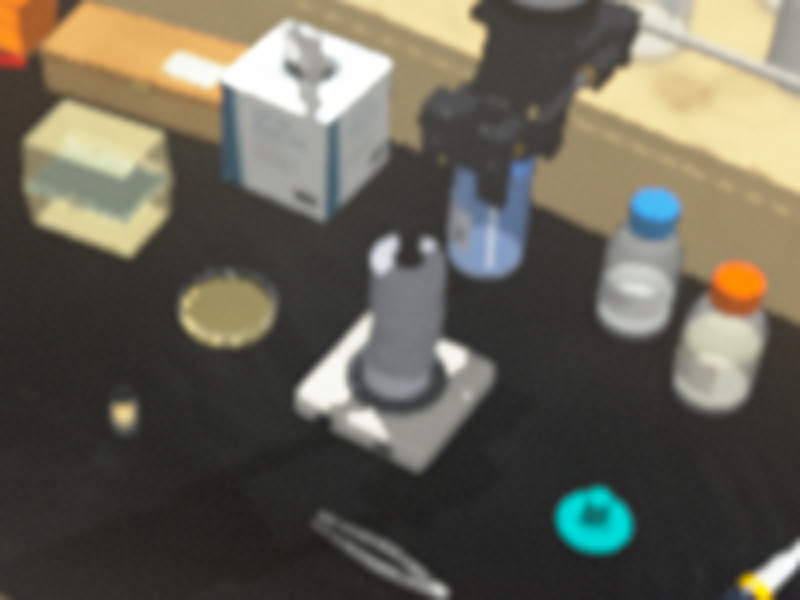

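The stack stands straight with the lid level: knob top at 200.3 mm (200 expected), tilt about 0.001 rad, and the gripper is clear. Handing in.

```bash
python3 -c "
from cell import bot
print(bot.hand_in())"
```

```text
the job is handed in; nothing more can be done
None
```

I built the stack on the shaker in order (pan, fine sieve, coarse sieve, lid) and handed it in at about 35 s of the 112 s allowed. No verdict was reported.

| Part | Height measured after release | Expected | Sideways offset from the part below |
|---|---|---|---|
| Pan (rim) | 83.2 mm | 83 mm | about 2.4 mm |
| Fine sieve (rim) | 117.1 mm | 117 mm | 2.7 mm |
| Coarse sieve (rim) | 165.2 mm | 165 mm | 1.5 mm |
| Lid (knob top) | 200.3 mm | 200 mm | under 1 mm |

- **Upright and free:** the lid's tilt measured about 0.001 rad. The last pictures show the stack straight, with the gripper raised and clear.
- **Checks that disagreed:**
  - **Fine sieve height:** one reading taken while holding the sieve was about 4 mm too low, because my height window cut off the rim. I corrected it before releasing the sieve.
  - **Contour fits:** some outlines of the tall parts and the cup were several mm off because they included the side walls, so I used the depth rim fits, which agreed between views to about 1 mm.
  - **Sideways offsets:** part of the 2–3 mm may be camera calibration, which is only good to about 2 mm.

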